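# Load, scan and start the sample rocker

### The arm

A 6-joint arm with a two-finger parallel gripper is mounted at the origin on the work surface. World frame = base frame: x ahead of the robot, y to its left, z up, the work surface at z = 0. Lengths are in m, angles in rad, forces in N, time in s.
With the tool pointing down it reaches from about 0.3 to 0.775 m from the base axis. Payload 14.6 kg.
Tool frame: the origin (TCP) lies on the centre line of the jaws, within the pads' length; the fingertips stand 19 mm ahead of it and the grasp point (between the pads) is the TCP; z points along the fingers, y is the line along which they close (so a half turn about z gives the same grasp; the last joint's range is limited). The gripper opens to 94 mm and grips with 3 to 60 N. Pads are 16 mm wide; open, the fingers measure 119 mm over their backs; the gripper's body (75 mm by 177 mm) begins 78 mm behind the grasp point.
Start: joints at [-1.176, 0.3, 1.521, -0, 1.321, -0.067], TCP at [0.245, -0.492, 0.224] pointing down, gripper open.
Joint ranges: [-3.03, 3.03], [-0.79, 2.21], [0.23, 2.52], [-1.04, 4.18], [0, 3.07], [-2.55, 2.55]. Speed limits (rad/s): [2.22, 2.22, 2.57, 3.14, 3.14, 3.14].

### API

Orientations are given as [roll, pitch, yaw] about the fixed x, y, z axes, in that order (R = Rz(yaw) Ry(pitch) Rx(roll)).
In Python, from station import get_obs, camera, workorder gives the robot as it stands.
- The arm moves only by the tool play_rows, never from a script. Its argument "motion" is a list that holds one entry, the list of rows, each a list of 7 numbers: the shift along the tool's x, y, z as a fraction of full scale, then the turn, a rotation vector about the tool's x, y, z as a fraction of full scale, then the opening, from -1 (shut) to 1 (fully open). In form: [[[x, y, z, ax, ay, az, grip], ...]]. A call has 1 to 10 rows; each row is the pose to reach, as a shift and turn from the pose commanded when the call began, along the tool's axes at that moment, turning the shorter way round; what a row does not reach only later rows make up. Full scale, the value 1, is 0.25 m for a shift and 2 pi rad for a turn. A row lasts 1/10 s, in which the tool goes at most 50 mm and 8.59 degrees, less where a joint would pass 70% of its speed; a pose out of reach is approached as far as the arm can. A call with a number of a shift or a turn outside -1 to 1 is refused whole. A call with a gripper value outside its range is refused whole. The fingers move at their own pace and stop on an object; "grip_force" is the grip in N (left out, the last holds). Time passes only in rows, so rows that repeat a pose let the fingers close. It gives the time, the measured TCP pose, the force, the opening and the grip force at its end, in the units of the state.
- get_obs(): the state, without advancing time (a new reading comes with each control period).
- camera(name): name is "side" or "top"; returns a dict with "frame" (480x640x3 uint8, red, green, blue), "z_map" (480x640 float32, m along the optical axis (not along the pixel's ray), 0 where there is no reading), "camera_matrix" (3x3 intrinsics, pixels), "T" (4x4, takes a point from camera to world coordinates). Camera axes: x right, y up, looking along -z (the intrinsics and any distortion apply to the point x, -y, -z); pixel columns grow to the right and rows downward; lengths in m; the calibration is good to about 2 mm. A picture is of the moment at which its call begins.
- workorder.hand_in(): hands the job in; it is judged then, once.
The state is a dict: "time_s": time; "qpos": joint angles; "joint_vel": joint speeds; "tau": joint torques, N m; "ee_pos": TCP position; "eef_rot": TCP orientation; "force": force on the tool from outside, world axes, zero at the start; "moment": the same for the moment, N m; "grip_width": finger opening in m; "grip_force": force on a finger pad.
Only numpy, scipy, OpenCV 4.12 (cv2) and the standard library are available. Lean on these libraries where they do the work, as an engineer would, in place of code of your own. Each camera call takes 0.05 s, during which the arm holds its last target. There are 200 camera calls.

### The job

Lay every sample bottle on the bench on its side in the rocker's cradle, one to a pair of notches, across both rails and centred between them, either way round. Then take the hand scanner from its stand and, going from the longest bottle to the shortest, aim it from above at the middle of each bottle's label from 5 to 10 cm away, holding it steady for more than a second on each; put the scanner back in its stand as it was, and only then switch the rocker on. Leave the other things on the bench where they are.

Things in the scene. Friction and masses are not known exactly. Their poses are not given: they have to be found in the camera images.
- cradle: fixed sample-rocker cradle: white base 310 (x) x 120 x 20 mm with two grey rails along x at y = -36 and +36 mm, 8 mm thick, tops 58 mm above the table. Each rail has four 90-degree V notches, 40 wide, 20 deep, at x = -108, -36, 36, 108 mm; a bottle lies along y in a facing pair, its axis 59 mm above the table, open down to the base between the rails. Origin: under the base's centre, on the table
- switch (a joint): start switch of the rocker: a black toggle lever on a small grey block beside the cradle; 0 = off, leaning to the block's -x side, about 1.0 = on, leaning to its +x side; it stays where it is left
- switch_tip (a point): tip of that lever (70 mm long)
- stand: black scanner stand, fixed: a 170 x 80 x 10 mm base with two forked posts at x = -65 and +33 mm (each 12 mm thick along x) whose fork floors are 60 mm above the table, with flared cheeks up to 80 mm; the cheeks stand 36 mm apart at the floor. Origin: at table height, x along the scanner's handle
- stand_rest (a point): point of the stand, 60 mm above the table midway across the forks, with which the scanner's origin coincides when the scanner rests in the stand (same x axis)
- scanner: cordless hand scanner, 180 g: a straight grey handle, 26 mm wide (y) and 28 mm high (z 0 to 28 mm), from x = -95 to +55 mm, with a black head 50 mm wide at its +x end that looks forward and 45 degrees downward. Origin: on the underside of the handle; free to grip between the forks from above, around x = -10 mm, its balance point
- scan_window (a point): centre of the scanner's window on the head's front face, at (95, 0, -19) mm in the scanner's frame. Its x axis is the aiming line, out of the window (forward and 45 degrees down when the scanner is level). It reads at 40 to 120 mm
- bottle_148: sample bottle 148 mm long, 30 mm in diameter, amber with a red cap (flush, the top 19 mm) and a white label band 40 mm wide all round its middle; 90 g; may be absent. Origin: centre of its foot, z axis towards the cap
- bottle_148_label (a point): middle of that bottle's label, on the bottle's axis, 74 mm from the foot
- bottle_132: sample bottle 132 mm long, 30 mm in diameter, amber with a red cap (flush, the top 19 mm) and a white label band 40 mm wide all round its middle; 90 g; may be absent. Origin: centre of its foot, z axis towards the cap
- bottle_132_label (a point): middle of that bottle's label, on the bottle's axis, 66 mm from the foot
- bottle_116: sample bottle 116 mm long, 30 mm in diameter, amber with a red cap (flush, the top 19 mm) and a white label band 40 mm wide all round its middle; 90 g; may be absent. Origin: centre of its foot, z axis towards the cap
- bottle_116_label (a point): middle of that bottle's label, on the bottle's axis, 58 mm from the foot
- bottle_100: sample bottle 100 mm long, 30 mm in diameter, amber with a red cap (flush, the top 19 mm) and a white label band 40 mm wide all round its middle; 90 g; may be absent. Origin: centre of its foot, z axis towards the cap
- bottle_100_label (a point): middle of that bottle's label, on the bottle's axis, 50 mm from the foot
- jar: low white screw jar, 52 mm across, 42 mm high; not part of the job. Origin: centre of its underside
- dropper_a: small white dropper bottle with blue cap, 24 mm across, 62 mm high; not part of the job. Origin: centre of its underside
- dropper_b: another such dropper bottle; not part of the job. Origin: centre of its underside
- cup: white plastic cup, 80 mm across, 85 mm high; not part of the job. Origin: centre of its underside
- reagent: amber reagent bottle, 84 mm across, 160 mm high; not part of the job. Origin: centre of its underside
- pen: black pen, 130 mm long, lying on the bench; not part of the job. Origin: centre of its underside

How it is judged:
By the outcome, as a careful person would: the job done as asked, in the order asked, and still so for the second after the job is handed in, with the robot touching nothing.
Of bottle_148, bottle_132, bottle_116, bottle_100 only 3 to 4 are there at a start; the rules pass over those that are not, and their reading is None.
At some moment in a run one of bottle_148, bottle_132, bottle_116, bottle_100 may be knocked a few centimetres aside while the robot is not near it.
Once in a run the grip may slacken for a moment while it holds something.
It also fails if it takes over 210 s, if anything falls off the work surface, if the arm or the gripper's body presses on something with over 40 N, if the wrist force passes 120 N, or if a joint passes its speed limit or range.

## Working session

There is one attempt and no reset: what is moved stays moved. The work goes in short steps, Python scripts to look and compute and a tool call to move; the robot and the scene stay as the last step left them, time stands still between calls to the robot, and variables do not carry over. Pictures are saved under pics/ and viewed, at most 14 in all, crops included, and the job is handed in when it is done.

Besides the shell and the picture viewer there is one more tool, called after "Request:" as name(argument=value, ...), one argument or row to a line, values as JSON. play_rows: Moves the arm, as the interface text tells. Its arguments: {"type":"object","properties":{"motion":{"type":"array"},"grip_force":{"type":"number"}},"required":["motion"]}

```bash
ls; mkdir -p pics
python3 - <<'E'
from station import get_obs,camera
import cv2,numpy as np
o=get_obs();print({k:np.round(v,3).tolist() for k,v in o.items()})
for n in("top","side"):
    c=camera(n);cv2.imwrite(f"pics/{n}0.png",c["frame"][:,:,::-1]);print(n,c["camera_matrix"].tolist(),np.round(c["T"],4).tolist(),[k for k in c])
    np.savez(f"pics/{n}0.npz",**{k:c[k] for k in("frame","z_map","camera_matrix","T")})
E
```

```text
pics
{'time_s': 0.0, 'qpos': [-1.176, 0.3, 1.522, -0.0, 1.321, -0.067], 'joint_vel': [-0.002, 0.001, 0.001, -0.001, -0.002, -0.001], 'tau': [-0.0, -53.181, -35.274, 0.071, 0.024, -0.0], 'ee_pos': [0.245, -0.492, 0.224], 'eef_rot': [-3.14, -0.0, 0.462], 'force': [-0.087, -0.564, -0.603], 'moment': [0.014, -0.001, 0.035], 'grip_force': 0.0, 'grip_width': 0.094}
top [[464.9377899312541, 0.0, 317.5377181772019], [0.0, 464.9377899312541, 232.53472196686562], [0.0, 0.0, 1.0]] [[-0.0095, 0.9912, -0.1321, 0.4332], [-0.9998, -0.0073, 0.0172, 0.0264], [0.016, 0.1322, 0.9911, 1.0087], [0.0, 0.0, 0.0, 1.0]] ['frame', 'z_map', 'camera_matrix', 'T']
side [[446.08252900699966, 0.0, 321.0790829507138], [0.0, 446.08252900699966, 236.36193124015205], [0.0, 0.0, 1.0]] [[0.9961, 0.0585, -0.0654, 0.5039], [-0.0876, 0.7063, -0.7025, -0.646], [0.0051, 0.7055, 0.7087, 0.7264], [0.0, 0.0, 0.0, 1.0]] ['frame', 'z_map', 'camera_matrix', 'T']
```

View pics/top0.png

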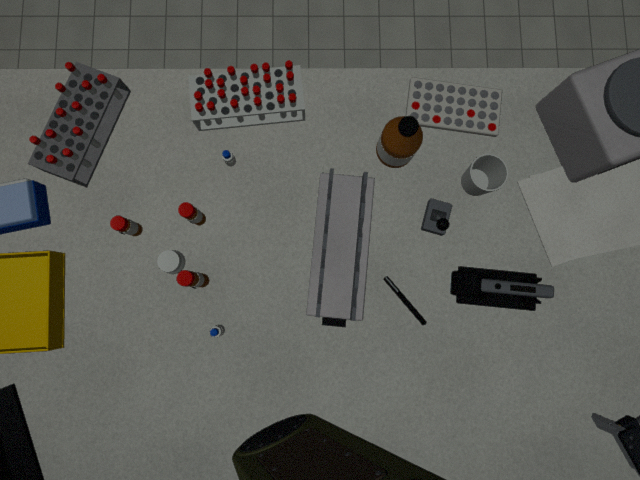

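View pics/side0.png

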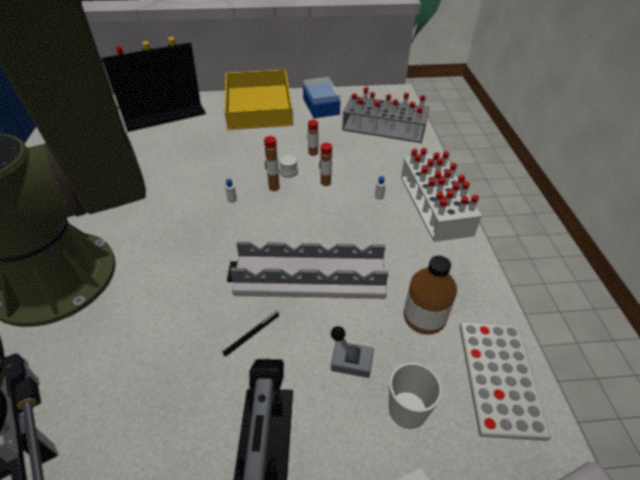

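The top view shows three standing bottles with caps near (120,222), (188,210) and (186,279). The cradle is at (341,247), the switch at (437,217) and the scanner on its stand at (505,287). The pen is at (405,300) and the jar at (170,262). The side view confirms that all three bottles are upright.

```bash
cat > h.py <<'E'
import numpy as np,cv2
from station import get_obs,camera
from scipy.spatial.transform import Rotation as R
def cloud(c):
    K,T,z=c["camera_matrix"],c["T"],c["z_map"]
    v,u=np.mgrid[:z.shape[0],:z.shape[1]]
    p=np.stack([(u-K[0,2])/K[0,0]*z,-(v-K[1,2])/K[1,1]*z,-z],-1)
    w=p@T[:3,:3].T+T[:3,3]; w[z<=0]=np.nan
    return w
def proj(c,P):
    K,T=c["camera_matrix"],c["T"]
    q=(np.asarray(P)-T[:3,3])@T[:3,:3]
    return K[0,0]*q[...,0]/-q[...,2]+K[0,2], -K[1,1]*q[...,1]/-q[...,2]+K[1,2]
def ray(c,u,v,z):
    K,T=c["camera_matrix"],c["T"]
    d=T[:3,:3]@np.array([(u-K[0,2])/K[0,0],-(v-K[1,2])/K[1,1],-1]);o=T[:3,3]
    return o+d*(z-o[2])/d[2]
def redmask(f):
    h=cv2.cvtColor(f,cv2.COLOR_RGB2HSV)
    return ((h[...,0]<8)|(h[...,0]>172))&(h[...,1]>150)&(h[...,2]>70)
def rect(pts):
    (cx,cy),(w,h),a=cv2.minAreaRect(pts[:,:2].astype(np.float32)*1000)
    return round(cx,1),round(cy,1),round(w,1),round(h,1),round(a,2)
E
python3 - <<'E'
from h import *
C={n:dict(np.load(f"pics/{n}0.npz")) for n in("top","side")}
np.set_printoptions(precision=4,suppress=True)
for n,c in C.items():
    w=cloud(c);f=c["frame"]
    flat=w[(abs(w[...,2])<.01)];print(n,"table z",np.median(flat[:,2]))
    m=redmask(f).astype(np.uint8)
    k,l,s,ce=cv2.connectedComponentsWithStats(m)
    for i in range(1,k):
        if s[i,4]<40: continue
        p=w[l==i];zt=np.nanpercentile(p[:,2],95);t=p[p[:,2]>zt-.004]
        print(n,"red",ce[i],s[i,4],"ztop",zt,"topmean",t.mean(0), "cap ctr range",np.nanmin(p,0),np.nanmax(p,0))
c=C["top"];w=cloud(c)
def box(u0,u1,v0,v1,z0,z1):
    p=w[v0:v1,u0:u1].reshape(-1,3);return p[(p[:,2]>z0)&(p[:,2]<z1)]
for nm,b in dict(rails=(300,385,160,330,.045,.066),base=(300,385,160,320,.012,.028),standbase=(445,545,260,315,.005,.016),scan=(445,560,260,310,.07,.12),scanall=(445,560,260,310,.03,.12),swblock=(418,456,195,240,.01,.045),swtip=(418,456,195,240,.05,.12),jar=(155,188,245,275,.035,.05),dropA=(218,238,145,168,.05,.08),dropB=(205,228,320,342,.05,.08),pen=(380,430,270,330,.004,.02),cup=(455,510,150,200,.075,.095),reag=(370,425,110,170,.1,.2)).items():
    p=box(*b)
    if len(p)>4: print(nm,len(p),"rect mm",rect(p),"z",np.percentile(p[:,2],[5,50,95]))
    else: print(nm,len(p))
E
```

```text
top table z 0.0005346830583246032
top red [100.2927  76.9024] 41 ztop 0.10482394908830106 topmean [0.8776 0.451  0.1032] cap ctr range [0.8707 0.444  0.0996] [0.8839 0.4594 0.1057]
top red [84.8293 83.2195] 41 ztop 0.10529429209061025 topmean [0.8637 0.4815 0.1034] cap ctr range [0.8581 0.4749 0.0639] [0.881  0.5094 0.106 ]
top red [279.075  86.2  ] 40 ztop 0.10542152655071405 topmean [0.856  0.0868 0.1034] cap ctr range [0.8504 0.0805 0.1003] [0.865  0.0931 0.1066]
top red [291.9286  96.1905] 42 ztop 0.10617506185155604 topmean [0.8353 0.0602 0.1043] cap ctr range [0.8295 0.054  0.0645] [0.8574 0.068  0.1069]
top red [ 75.025 104.225] 40 ztop 0.10575326894304901 topmean [0.8192 0.4984 0.1035] cap ctr range [0.8134 0.4916 0.0996] [0.8267 0.5057 0.1071]
top red [209.925 104.2  ] 40 ztop 0.10508862206220473 topmean [0.8186 0.2269 0.1031] cap ctr range [0.8124 0.2207 0.0993] [0.8259 0.2335 0.1059]
top red [198.125 105.6  ] 40 ztop 0.10561671015676616 topmean [0.815  0.2511 0.1037] cap ctr range [0.8083 0.2447 0.0817] [0.8326 0.2572 0.1067]
top red [415.1556 104.9556] 45 ztop 0.020024626
[... 4062 characters left out ...]
944]
scanall 2059 rect mm (445.2, -358.6, 197.8, 52.2, 83.95) z [0.0573 0.0865 0.0939]
swblock 657 rect mm (598.9, -248.7, 50.3, 71.2, 73.4) z [0.0167 0.0256 0.0354]
swtip 141 rect mm (574.1, -239.8, 30.6, 24.6, 20.77) z [0.0854 0.0953 0.1004]
jar 402 rect mm (506.2, 319.7, 45.6, 44.0, 89.45) z [0.0388 0.042  0.0447]
dropA 57 rect mm (728.3, 201.6, 13.9, 15.4, 9.08) z [0.0522 0.0613 0.0646]
dropB 59 rect mm (362.0, 219.0, 15.4, 13.9, 88.26) z [0.0557 0.0615 0.064 ]
pen 392 rect mm (421.3, -178.7, 103.9, 125.2, 89.48) z [0.0043 0.011  0.0153]
cup 369 rect mm (679.2, -342.2, 77.3, 79.5, 7.91) z [0.0761 0.0842 0.0875]
reag 1245 rect mm (750.0, -162.3, 81.5, 77.6, 58.09) z [0.1023 0.1216 0.1615]
```

Three bottles are present, 148, 116 and 100 mm, all standing. I'll refine the cradle, scanner and switch poses, and tilt the wrist slightly to see how joint 4 responds.

Request:
play_rows(
  motion=[
    [[0,0,0,0,-0.08,0,0.3],[0,0,0,0,-0.08,0,0.3],[0,0,0,0,-0.08,0,0.3],[0,0,0,0,-0.08,0,0.3],[0,0,0,0,-0.08,0,0.3]],
  ],
)

```text
time_s: 0.6
ee_pos: [0.246, -0.4916, 0.2234]
eef_rot: [-3.139, 0.504, 0.465]
force: [-0.1, 0.4, -0.1]
grip_width: 0.0615
grip_force: 0.0
```

```bash
cat >> h.py <<'E'
def down(yaw,alpha=0):
    "tool x along yaw when down, then turned about tool y by alpha (deg)"
    return R.from_euler('xyz',[np.pi,0,yaw])*R.from_rotvec([0,np.radians(alpha),0])
def plan(start,targets):
    "start,(pos,R); targets list of (name,pos,R): print row numbers per call"
    p,r=np.asarray(start[0]),start[1]
    for n,q,s in targets:
        q=np.asarray(q);d=r.inv().apply(q-p)/.25;v=(r.inv()*s).as_rotvec()/(2*np.pi)
        print(n,np.round(d,4).tolist(),np.round(v,4).tolist(),"rows",int(np.ceil(max(np.linalg.norm(q-p)/.05,np.linalg.norm(v)*360/8.59))))
        p,r=p+r.apply(np.round(d,4)*.25),r*R.from_rotvec(np.round(v,4)*2*np.pi)
def now():
    o=get_obs();return np.array(o["ee_pos"]),R.from_euler('xyz',o["eef_rot"])
E
python3 - <<'E'
from h import *
np.set_printoptions(precision=4,suppress=True)
o=get_obs();print(o["time_s"],np.round(o["qpos"],3),np.round(o["ee_pos"],4),np.round(o["eef_rot"],3))
C={n:dict(np.load(f"pics/{n}0.npz")) for n in("top","side")}
W={n:cloud(c) for n,c in C.items()}
def loc(n,c0,yaw,hx,hy,z0,z1):
    p=W[n].reshape(-1,3);p=p[np.isfinite(p[:,0])];d=p[:,:2]-c0;e=np.array([np.cos(yaw),np.sin(yaw)])
    x=d@e;y=d@[-e[1],e[0]];k=(abs(x)<hx)&(abs(y)<hy)&(p[:,2]>z0)&(p[:,2]<z1)
    return p[k],x[k],y[k]
for n in W:
    yaw=np.radians(-6.1);c0=np.array([.539,-.0404])
    p,x,y=loc(n,c0,yaw,.17,.06,.051,.066)
    print(n,"cradle x ext",np.percentile(x,[.5,99.5]))
    for s in(-1,1):
        k=(y*s>.02);f=np.polyfit(x[k],y[k],1);print(n," rail",s,"slope deg",np.degrees(f[0]),"off",f[1],k.sum(),"ymed",np.median(y[k]))
    # scanner
    yaw=np.radians(83.95);c0=np.array([.4447,-.3632])
    p,x,y=loc(n,c0,yaw,.13,.05,.075,.1);f=np.polyfit(x[x<.02],y[x<.02],1)
    print(n,"scan x",x.min(),x.max(),"slope",np.degrees(f[0]),"off",f[1],"zmed",np.median(p[x<0][:,2]),"headw",np.percentile(y[x>.06],[1,99]),"handlew",np.percentile(y[x<.02],[2,98]))
    p,x,y=loc(n,c0,yaw,.14,.07,.005,.016);print(n,"stand base x",np.percentile(x,[.5,99.5]),"y",np.percentile(y,[.5,99.5]))
    # switch
    p,x,y=loc(n,np.array([.595,-.247]),0,.07,.06,.085,.13);print(n,"tip mean",p.mean(0),p.max(0),len(p))
    p,x,y=loc(n,np.array([.595,-.247]),0,.07,.06,.02,.034);print(n,"block",rect(p),np.percentile(p[:,2],[5,50,95]))
    p,x,y=loc(n,np.array([.595,-.247]),0,.07,.06,.04,.08);print(n,"lever",p.mean(0),len(p))
E
```

```text
0.6 [-0.955  0.357  1.522 -0.508  1.375  0.281] [ 0.246  -0.4916  0.2234] [-3.139  0.504  0.465]
top cradle x ext [-0.1542  0.1533]
top  rail -1 slope deg -0.012860171232166777 off -0.035598453272206634 423 ymed -0.035661613126857304
top  rail 1 slope deg -0.0011143004981113407 off 0.036148630753359036 397 ymed 0.03615232777962949
top scan x -0.09428556956586367 0.08994058288295248 slope 0.09584870460093424 off 0.0004861698049481318 zmed 0.08824857080490656 headw [-0.0248  0.0244] handlew [-0.0215  0.0218]
top stand base x [-0.1367  0.1192] y [-0.0686  0.0577]
top tip mean [ 0.572  -0.2399  0.0948] [ 0.6641 -0.2282  0.1013] 137
top block (598.9, -248.8, 50.2, 71.1, 73.19) [0.0222 0.0255 0.0315]
top lever [ 0.5912 -0.2435  0.0495] 12
side cradle x ext [-0.1547  0.1533]
side  rail -1 slope deg -0.07382674312471729 off -0.03680317585814274 526 ymed -0.03771476601224298
side  rail 1 slope deg -0.0754316884122533 off 0.03507620582022048 477 ymed 0.03426017282721438
side scan x -0.09006249584091662 0.0865537446760724 slope -0.6236720809996298 off -0.00021636302924569272 zmed 0.08735038177955101 headw [-0.0242  0.0235] handlew [-0.0202  0.0227]
side stand base x [-0.0664  0.0711] y [-0.0389  0.0407]
side tip mean [ 0.5703 -0.2448  0.0939] [ 0.5831 -0.2321  0.1004] 180
side block (597.9, -249.3, 51.1, 69.8, 73.37) [0.0221 0.0249 0.0327]
side lever [ 0.5848 -0.2479  0.0569] 87
```

Cradle: centre (0.539, -0.040), yaw -6.1°, with rail offsets of ±36 mm as specified. The scanner origin is at (0.4447, -0.3632), yaw 84°, with its top at 0.088 as specified. Next I'll plan the first bottle (148).

```bash
cat >> h.py <<'E'
CR=np.array([.539,-.0404]);CY=np.radians(-6.1)
def notch(x): return CR+x*np.array([np.cos(CY),np.sin(CY)])
def pick(start,B,h,via=None):
    th=np.arctan2(B[1],B[0]);r=down(th,45);z=r.apply([0,0,1]);P=np.r_[B,h]
    t=([("via",via,down(th,0))] if via is not None else [])
    t+=[("pre",P-.12*z,r),("grasp",P,r),("lift",P+[0,0,.13],r)];plan(start,t)
def place(start,x):
    N=np.r_[notch(x),.060];r=down(CY+np.pi/2,-45);z=r.apply([0,0,1])
    p0,r0=start;y0=r0.as_euler('xyz')[2]
    m=R.concatenate([start[1],r]).mean()
    q=[("mid",(p0+N+[0,0,.14])/2+[0,0,.04],m),("above",N+[0,0,.08],r),("down",N,r),("retreat",N-.10*z,r)]
    plan(start,q)
E
python3 - <<'E'
from h import *
pick(now(),np.array([.466,.2555]),.074,np.array([.45,-.08,.28]))
E
```

```text
via [1.1764, -1.1076, -0.9041] [-0.0018, 0.0801, -0.0058] rows 10
pre [0.3622, -1.1458, 0.4848] [-0.0001, 0.125, 0.0] rows 7
grasp [0.0001, -0.0001, 0.48] [0.0, 0.0, 0.0] rows 3
lift [0.3677, 0.0001, -0.3678] [0.0, 0.0, 0.0] rows 3
```

Request:
play_rows(
  motion=[
    [[0.59,-0.555,-0.45,0,0,0,0.3],[0.59,-0.555,-0.45,0,0,0,0.3],[0.59,-0.555,-0.45,0,0,0,0.3],[0.59,-0.555,-0.45,0,0,0,0.3],[0.59,-0.555,-0.45,0,0,0,0.3],[0.59,-0.555,-0.45,0,0,0,0.3]],
  ],
)

```text
time_s: 1.2
ee_pos: [0.3488, -0.2843, 0.2526]
eef_rot: [-3.142, 0.499, 0.465]
force: [-0.3, -0.5, -0.3]
grip_width: 0.0607
grip_force: 0.0
```

Request:
play_rows(
  motion=[
    [[0.586,-0.5526,-0.454,-0.0018,0.0801,-0.0058,0.3],[0.586,-0.5526,-0.454,-0.0018,0.0801,-0.0058,0.3],[0.586,-0.5526,-0.454,-0.0018,0.0801,-0.0058,0.3],[0.586,-0.5526,-0.454,-0.0018,0.0801,-0.0058,0.3],[0.586,-0.5526,-0.454,-0.0018,0.0801,-0.0058,0.3],[0.586,-0.5526,-0.454,-0.0018,0.0801,-0.0058,0.3]],
  ],
)

```text
time_s: 1.8
ee_pos: [0.4507, -0.0798, 0.2817]
eef_rot: [3.139, -0.004, 0.501]
force: [0.2, -0.7, -0.8]
grip_width: 0.0611
grip_force: 0.0
```

Request:
play_rows(
  motion=[
    [[0.18,-0.573,0.24,0,0,0,0.3],[0.18,-0.573,0.24,0,0,0,0.3],[0.18,-0.573,0.24,0,0,0,0.3],[0.18,-0.573,0.24,0,0,0,0.3],[0.18,-0.573,0.24,0,0,0,0.3]],
  ],
)

```text
time_s: 2.3
ee_pos: [0.4206, 0.066, 0.2203]
eef_rot: [3.14, -0.0, 0.501]
force: [0.0, -0.4, 0.9]
grip_width: 0.061
grip_force: 0.0
```

Request:
play_rows(
  motion=[
    [[0.182,-0.573,0.245,0,0.125,0,0.3],[0.182,-0.573,0.245,0,0.125,0,0.3],[0.182,-0.573,0.245,0,0.125,0,0.3],[0.182,-0.573,0.245,0,0.125,0,0.3],[0.182,-0.573,0.245,0,0.125,0,0.3],[0.182,-0.573,0.245,0,0.125,0,0.3],[0.182,-0.573,0.245,0,0.125,0,0.3]],
  ],
)

```text
time_s: 3.0
ee_pos: [0.3928, 0.2117, 0.1591]
eef_rot: [3.137, -0.787, 0.5]
force: [-0.5, 0.4, 0.3]
grip_width: 0.0613
grip_force: 0.0
```

```bash
cat >> h.py <<'E'
def caps(zmin=.09,ymin=.05):
    c=camera("side");w=cloud(c)
    k,l,s,ce=cv2.connectedComponentsWithStats(redmask(c["frame"]).astype(np.uint8))
    for i in range(1,k):
        p=w[l==i];p=p[np.isfinite(p[:,0])]
        if s[i,4]<25 or not len(p): continue
        zt=np.percentile(p[:,2],95);t=p[p[:,2]>zt-.004].mean(0)
        if t[0]<.7 and t[1]>-.2: print("cap",np.round(t+[.0005,.0015,0],4),s[i,4],np.round(ce[i]))
    return c
E
python3 - <<'E'
from h import *
o=get_obs();print(np.round(o["qpos"],3))
c=caps();cv2.imwrite("pics/s1.png",c["frame"][:,:,::-1])
pick(now(),np.array([.466,.2555]),.074)
E
```

```text
[ 0.358 -0.156  2.377  0.61   0.168  0.867]
cap [0.5772 0.4032 0.1002] 76 [312. 125.]
cap [0.4661 0.2551 0.1482] 100 [269. 142.]
cap [0.5993 0.2658 0.116 ] 96 [326. 148.]
pre [-0.0027, -0.0121, 0.0015] [0.0008, -0.0001, -0.0002] rows 1
grasp [-0.0, -0.0, 0.48] [0.0, -0.0, -0.0] rows 3
lift [0.3677, 0.0, -0.3676] [0.0, -0.0, -0.0] rows 3
```

Request:
play_rows(
  motion=[
    [[0,-0.006,0.12,0,0,0,0.3],[0,-0.012,0.24,0,0,0,0.3],[0,-0.012,0.36,0,0,0,0.3],[0,-0.012,0.48,0,0,0,0.3],[0,-0.012,0.48,0,0,0,0.3],[0,-0.012,0.48,0,0,0,-0.6],[0,-0.012,0.48,0,0,0,-0.6],[0,-0.012,0.48,0,0,0,-0.6],[0,-0.012,0.48,0,0,0,-0.6],[0,-0.012,0.48,0,0,0,-0.6]],
  ],
  grip_force=40,
)

```text
time_s: 4.05
ee_pos: [0.4692, 0.258, 0.0766]
eef_rot: [3.14, -0.795, 0.501]
force: [-9.0, 4.0, 22.5]
grip_width: 0.0293
grip_force: 40.0
```

Run:
```python
from h import *
o=get_obs();print(np.round(o["qpos"],3),o["grip_width"])
s=now();plan(s,[("lift",s[0]+[0,0,.13],s[1])])
print("place from lifted");place((s[0]+[0,0,.13],s[1]),.036)
```

```text
[ 0.402  0.264  2.215  2.65   0.147 -1.153] 0.029305592892073976
lift [0.3713, 0.0005, -0.364] [0.0, 0.0, 0.0] rows 3
place from lifted
mid [0.0313, 0.6319, -0.1769] [0.0005, -0.115, -0.0847] rows 6
above [-0.388, 0.4165, 0.5066] [0.0005, -0.115, -0.0848] rows 6
down [0.2262, 0.0, 0.2264] [-0.0, -0.0, 0.0] rows 2
retreat [0.0001, 0.0, -0.4] [-0.0, -0.0, 0.0] rows 3
```

Request:
play_rows(
  motion=[
    [[0.05,0,-0.05,0,0,0,-0.6],[0.1,0,-0.1,0,0,0,-0.6],[0.16,0,-0.16,0,0,0,-0.6],[0.23,0,-0.23,0,0,0,-0.6],[0.3,0,-0.3,0,0,0,-0.6],[0.37,0,-0.37,0,0,0,-0.6],[0.37,0,-0.37,0,0,0,-0.6],[0.37,0,-0.37,0,0,0,-0.6]],
  ],
)

```text
time_s: 4.85
ee_pos: [0.4627, 0.2729, 0.156]
eef_rot: [-3.09, -0.798, 0.506]
force: [-0.6, -0.0, -0.8]
grip_width: 0.0294
grip_force: 39.8
```

Run:
```python
from h import *
o=get_obs();print(np.round(o["qpos"],3),o["grip_width"])
c=camera("side");cv2.imwrite("pics/s2.png",c["frame"][:300,150:500][:,:,::-1])
place(now(),.036)
```

```text
[0.407 0.077 2.173 0.885 0.158 0.623] 0.02937185787289465
mid [0.0965, 0.6495, -0.2838] [-0.0023, -0.1176, -0.0813] rows 6
above [-0.4159, 0.4677, 0.4006] [-0.0023, -0.1176, -0.0813] rows 6
down [0.2263, 0.0, 0.2262] [-0.0, 0.0, -0.0] rows 2
retreat [-0.0001, 0.0, -0.4] [-0.0, 0.0, -0.0] rows 2
```

View pics/s2.png

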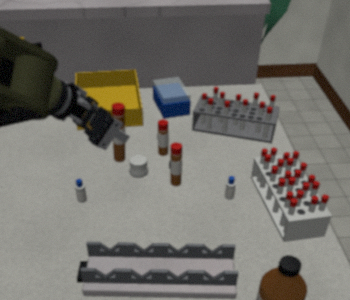

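The crop shows the bottle held upright in the gripper at about (118,135), clear of the jar. Next I'll turn it and carry it to the cradle.

Request:
play_rows(
  motion=[
    [[0.02,0.1,-0.1,0,-0.02,-0.012,-0.6],[0.04,0.2,-0.2,-0.001,-0.04,-0.026,-0.6],[0.06,0.3,-0.28,-0.001,-0.06,-0.04,-0.6],[0.08,0.45,-0.28,-0.002,-0.08,-0.054,-0.6],[0.097,0.6,-0.28,-0.002,-0.1,-0.068,-0.6],[0.097,0.65,-0.28,-0.002,-0.118,-0.081,-0.6],[0.097,0.65,-0.28,-0.002,-0.118,-0.081,-0.6],[0.097,0.65,-0.28,-0.002,-0.118,-0.081,-0.6],[0.097,0.65,-0.28,-0.002,-0.118,-0.081,-0.6],[0.097,0.65,-0.28,-0.002,-0.118,-0.081,-0.6]],
  ],
)

```text
time_s: 5.9
ee_pos: [0.5179, 0.1147, 0.2153]
eef_rot: [2.968, -0.012, 0.996]
force: [1.0, -1.1, -1.4]
grip_width: 0.0295
grip_force: 39.8
```

```bash
cat >> h.py <<'E'
def place2(start,x):
    N=np.r_[notch(x),.060];r=down(CY+np.pi/2,-45);z=r.apply([0,0,1])
    plan(start,[("above",N+[0,0,.08],r),("down",N,r),("retreat",N-.10*z,r)])
E
python3 - <<'E'
from h import *
o=get_obs();print(np.round(o["qpos"],3),o["grip_width"])
place2(now(),.036)
E
```

```text
[ 0.203  0.197  1.681 -0.125  1.134  0.824] 0.029517696994884508
above [-0.4133, 0.4775, 0.3846] [-0.0031, -0.1177, -0.0813] rows 6
down [0.2262, -0.0001, 0.2263] [0.0, -0.0, -0.0] rows 2
retreat [0.0001, 0.0, -0.4] [0.0, -0.0, -0.0] rows 2
```

Request:
play_rows(
  motion=[
    [[-0.08,0.1,0.05,0,-0.02,-0.015,-0.6],[-0.16,0.2,0.1,-0.001,-0.04,-0.03,-0.6],[-0.24,0.3,0.2,-0.002,-0.06,-0.045,-0.6],[-0.32,0.4,0.3,-0.003,-0.08,-0.06,-0.6],[-0.413,0.477,0.385,-0.003,-0.1,-0.07,-0.6],[-0.413,0.477,0.385,-0.003,-0.118,-0.081,-0.6],[-0.413,0.477,0.385,-0.003,-0.118,-0.081,-0.6],[-0.413,0.477,0.385,-0.003,-0.118,-0.081,-0.6],[-0.413,0.477,0.385,-0.003,-0.118,-0.081,-0.6],[-0.413,0.477,0.385,-0.003,-0.118,-0.081,-0.6]],
  ],
)

```text
time_s: 6.9
ee_pos: [0.5753, -0.0439, 0.1414]
eef_rot: [3.138, 0.786, 1.46]
force: [0.2, -0.2, -1.0]
grip_width: 0.0292
grip_force: 39.9
```

Run:
```python
from h import *
o=get_obs();print(np.round(o["qpos"],3),o["grip_width"])
place2(now(),.036)
c=camera("side");w=cloud(c);f=c["frame"]
h=cv2.cvtColor(f,cv2.COLOR_RGB2HSV)
q=lambda m:(m.sum(),np.round(np.nanmean(w[m],0),4))
roi=(abs(w[...,0]-.575)<.05)&(abs(w[...,1]+.044)<.12)&(w[...,2]>.09)&(w[...,2]<.2)
print("red",q(redmask(f)&roi)); am=(h[...,0]>5)&(h[...,0]<20)&(h[...,1]>100)&roi&~redmask(f); print("amber",q(am), np.nanmin(w[am],0),np.nanmax(w[am],0))
cv2.imwrite("pics/s3.png",cv2.resize(f[130:400,150:500][:,:,::-1],None,fx=2,fy=2))
```

```text
[ 0.16   0.593  1.487 -0.767  1.388  0.545] 0.029232736431653493
above [0.003, -0.0019, 0.005] [0.0001, 0.0001, -0.0005] rows 1
down [0.2263, 0.0001, 0.2263] [-0.0, 0.0, 0.0] rows 2
retreat [-0.0, -0.0001, -0.4] [-0.0, 0.0, 0.0] rows 3
red (np.int64(68), array([0.5837, 0.0155, 0.1509]))
amber (np.int64(537), array([ 0.5721, -0.0764,  0.1531])) [ 0.55349242 -0.12115894  0.13554068] [0.59604323 0.037583   0.18830695]
```

View pics/s3.png

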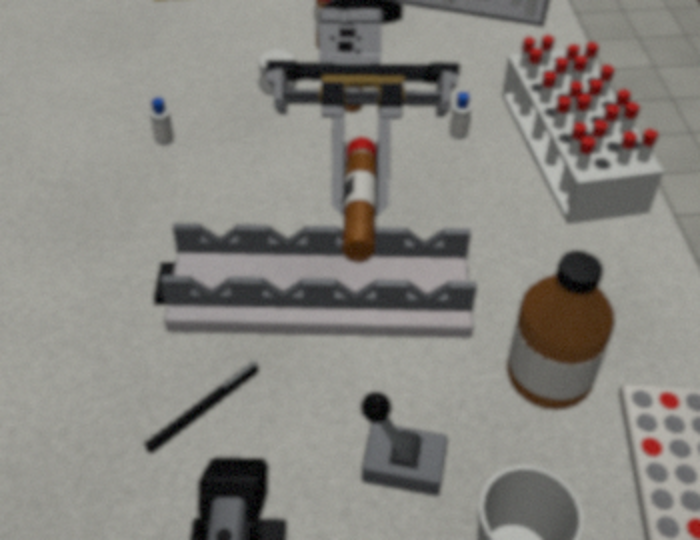

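The bottle is level over the third notch pair, at about (358,200) in the crop, with its foot towards -y and its centre at the planned spot. Lowering it now.

Request:
play_rows(
  motion=[
    [[0.06,-0.002,0.06,0,0,0,-0.6],[0.12,-0.002,0.12,0,0,0,-0.6],[0.17,-0.002,0.172,0,0,0,-0.6],[0.21,-0.002,0.212,0,0,0,-0.6],[0.228,-0.002,0.23,0,0,0,-0.6],[0.228,-0.002,0.23,0,0,0,-0.6],[0.228,-0.002,0.23,0,0,0,-0.6]],
  ],
)

```text
time_s: 7.65
ee_pos: [0.5733, -0.0444, 0.0587]
eef_rot: [-3.137, 0.79, 1.466]
force: [-10.3, 0.4, 1.8]
grip_width: 0.0295
grip_force: 40.1
```

Request:
play_rows(
  motion=[
    [[0,0,0,0,0,0,0.2],[0,0,0,0,0,0,0.2],[0,0,0,0,0,0,0.2],[0,0,0,0,0,0,0.2],[0,0,-0.1,0,0,0,0.2],[0,0,-0.2,0,0,0,0.2],[0,0,-0.3,0,0,0,0.2],[0,0,-0.4,0,0,0,0.2],[0,0,-0.56,0,0,0,0.2],[0,0,-0.72,0,0,0,0.2]],
  ],
)

```text
time_s: 8.65
ee_pos: [0.5881, 0.0835, 0.187]
eef_rot: [-3.14, 0.789, 1.464]
force: [0.3, 0.6, -0.0]
grip_width: 0.0566
grip_force: 0.0
```

```bash
cat >> h.py <<'E'
def lying(c,x):
    "bottle in notch x: report along-y extents of amber+red, and top height"
    w=cloud(c);f=c["frame"];h=cv2.cvtColor(f,cv2.COLOR_RGB2HSV)
    d=w[...,:2]-notch(x);e=np.array([np.cos(CY),np.sin(CY)]);X=d@e;Y=d@[-e[1],e[0]]
    roi=(abs(X)<.03)&(abs(Y)<.12)&(w[...,2]>.045)&(w[...,2]<.09)
    col=((h[...,0]<22)|(h[...,0]>172))&(h[...,1]>90)&(h[...,2]>40)&roi
    r=redmask(f)&roi; top=col&(w[...,2]>.068)
    wl=roi&(h[...,1]<60)&(h[...,2]>110)&(w[...,2]>.062)
    print("notch",x,"n",col.sum(),"Y",np.round(np.percentile(Y[col],[1,99]),4) if col.any() else "", "ztop",np.round(np.percentile(w[...,2][col],98),4) if col.any() else "","Xtop",np.round(np.mean(X[top]),4) if top.any() else "","redY",np.round(np.mean(Y[r]),3) if r.any() else "","labelY",np.round(np.percentile(Y[wl],[3,97]),4) if wl.sum()>5 else "")
E
python3 - <<'E'
from h import *
o=get_obs();print(np.round(o["qpos"],3))
c=caps();lying(c,.036);t=camera("top");lying(t,.036)
pick(now(),np.array([.5992,.2658]),.058)
E
```

```text
[ 0.35   0.646  1.283 -0.69   1.617  0.571]
cap [0.5994 0.2652 0.1161] 95 [326. 149.]
cap [0.5808 0.017  0.0732] 57 [328. 232.]
notch 0.036 n 575 Y [-0.0773  0.0682] ztop 0.0755 Xtop -0.001 redY 0.06 labelY [-0.0232  0.0438]
notch 0.036 n 678 Y [-0.0749  0.0695] ztop 0.0769 Xtop -0.001 redY 0.061 labelY [-0.0217  0.0505]
pre [0.5209, -0.3317, -0.2585] [0.0009, 0.2243, 0.1838] rows 13
grasp [0.0001, -0.0, 0.48] [0.0, 0.0, 0.0] rows 3
lift [0.3676, 0.0001, -0.3677] [0.0, 0.0, 0.0] rows 3
```

The bottle sits centred in its notch (Y -0.075 to +0.070 m, top at 0.075). The first pick came close to a wrist singularity, so I'll fit a quick arm model from the logged joints to choose safer tilts.

```bash
cat > kin.py <<'E'
from h import *
from scipy.optimize import least_squares
D=[([-1.176,.3,1.521,0,1.321,-.067],(.245,-.492,.224),(-3.14,0,.462)),([-.955,.357,1.522,-.508,1.375,.281],(.246,-.4916,.2234),(-3.139,.504,.465)),([.358,-.156,2.377,.61,.168,.867],(.3928,.2117,.1591),(3.137,-.787,.5)),([.402,.264,2.215,2.65,.147,-1.153],(.4692,.258,.0766),(3.14,-.795,.501)),([.407,.077,2.173,.885,.158,.623],(.4627,.2729,.156),(-3.09,-.798,.506)),([.203,.197,1.681,-.125,1.134,.824],(.5179,.1147,.2153),(2.968,-.012,.996)),([.16,.593,1.487,-.767,1.388,.545],(.5753,-.0439,.1414),(3.138,.786,1.46)),([.35,.646,1.283,-.69,1.617,.571],(.5881,.0835,.187),(-3.14,.789,1.464))]
ax=lambda a,t:R.from_euler(a,t).as_matrix()
def chain(q):
    A=ax('z',q[0]);B=A@ax('y',q[1]);C=B@ax('y',q[2]);E=C@ax('z',q[3])@ax('y',q[4]);return A,B,C,E,E@ax('z',q[5]+np.pi/2)
M=np.vstack([np.hstack(chain(q)[:4]) for q,_,_ in D]);b=np.hstack([p for _,p,_ in D])
T,*_=np.linalg.lstsq(M,b,rcond=1e-6)
def fk(q):
    c=chain(q);return np.hstack(c[:4])@T,c[4]
lo=np.array([-3.03,-.79,.23,-1.04,0,-2.55]);hi=np.array([3.03,2.21,2.52,4.18,3.07,2.55])
def ik(p,r,seed):
    def f(q):
        a,b=fk(q);return np.r_[(a-p)*10,(R.from_matrix(b)*r.inv()).as_rotvec()]
    s=least_squares(f,np.clip(seed,lo+.01,hi-.01),bounds=(lo,hi));return s.x,np.linalg.norm(s.fun)
if __name__=="__main__":
    np.set_printoptions(precision=3,suppress=True)
    print("t",T,"res mm",np.round(abs(M@T-b).max()*1000,1),"rot err",[round((R.from_matrix(fk(q)[1])*R.from_euler('xyz',e).inv()).magnitude(),3) for q,_,e in D])
    for nm,B,h in(("116",np.array([.5992,.2658]),.058),("100",np.array([.577,.4025]),.05)):
        th=np.arctan2(B[1],B[0])
        for a in(30,35,40,45,55,60):
            r=down(th,a);P=np.r_[B,h]
            for n,p in(("pre",P-.12*r.apply([0,0,1])),("grasp",P),("lift",P+[0,0,.1])): print(nm,a,n,*ik(p,r,[th,.4,1.6,0.1,.6,1.5]))
    for x in(-.108,-.036,.108):
        for a in(-45,-50,-55): print("place",x,a,*ik(np.r_[notch(x),.06],down(CY+np.pi/2,a),D[6][0]))
E
python3 kin.py
```

```text
t [ 0.001  0.012  0.22  -0.     0.012  0.424  0.041  0.012  0.447 -0.
  0.     0.252] res mm 0.3 rot err [0.001, 0.001, 0.0, 0.0, 0.001, 0.0, 0.001, 0.001]
116 30 pre [0.339 0.232 1.848 0.076 0.54  1.438] 4.83929276019645e-15
116 30 grasp [0.348 0.512 1.745 0.098 0.364 1.419] 1.1388136846105849e-10
116 30 lift [0.348 0.361 1.687 0.064 0.571 1.457] 2.3308056809386476e-14
116 35 pre [0.334 0.202 1.935 0.123 0.398 1.389] 1.8337765427242583e-10
116 35 grasp [0.346 0.501 1.801 0.179 0.234 1.338] 3.663759024757814e-13
116 35 lift [0.346 0.34  1.749 0.096 0.445 1.425] 3.545578323069637e-10
116 40 pre [0.329 0.182 2.016 0.228 0.253 1.282] 8.288917407436678e-12
116 40 grasp [0.343 0.498 1.852 0.466 0.106 1.05 ] 2.094834101857e-12
116 40 lift [0.343 0.324 1.807 0.154 0.317 1.367] 2.585805772005535e-13
116 45 pre [0.324 0.175 2.092 0.627 0.113 0.881] 1.4820225011415872e-15
116 45 grasp [ 0.341  0.501  1.899  2.232  0.069 -0.716] 3.204419499423901e-13
116 45 lift [0.341 0.316 1.861 0.294 0.188 1.227] 1.8973656474958197e-15
116 55 pre [ 0.353  0.18   2.147 -1.02   0.     2.55 ] 0.1557350535009533
[... 1787 characters left out ...]
.204  0.821] 3.562898879597184e-13
place -0.108 -50 [ 0.269  0.535  1.892 -0.844  1.265  0.876] 2.9863056416982914e-13
place -0.108 -55 [ 0.295  0.58   1.874 -0.89   1.328  0.925] 1.3122068289654528e-13
place -0.036 -45 [ 0.195  0.598  1.72  -0.796  1.238  0.736] 2.3381732410634284e-12
place -0.036 -50 [ 0.221  0.636  1.705 -0.854  1.297  0.787] 1.9848407097220652e-12
place -0.036 -55 [ 0.244  0.676  1.689 -0.907  1.357  0.832] 7.234885708707139e-13
place 0.108 -45 [ 0.131  0.836  1.281 -0.783  1.344  0.551] 8.517650534164258e-11
place 0.108 -50 [ 0.153  0.868  1.266 -0.852  1.393  0.591] 6.404182741017827e-10
place 0.108 -55 [ 0.172  0.902  1.249 -0.918  1.444  0.626] 1.6838743867098315e-13
```

The model fits to 0.3 mm, and a 35° pick with a -55° placement stays clear of the singularity. Next is bottle 116.

```bash
cat >> h.py <<'E'
A=35
def pick(start,B,h,mid=None):
    th=np.arctan2(B[1],B[0]);r=down(th,A);z=r.apply([0,0,1]);P=np.r_[B,h]
    t=[] if mid is None else [("mid",mid,R.concatenate([start[1],r]).mean())]
    plan(start,t+[("pre",P-.12*z,r),("grasp",P,r),("lift",P+[0,0,.10],r)])
def place(start,x,mid=None):
    N=np.r_[notch(x),.060];r=down(CY+np.pi/2,A-90);z=r.apply([0,0,1])
    t=[] if mid is None else [("mid",mid,R.concatenate([start[1],r]).mean())]
    plan(start,t+[("above",N+[0,0,.08],r),("down",N,r),("retreat",N-.18*z,r)])
E
python3 - <<'E'
from h import *
pick(now(),np.array([.5993,.2655]),.058,np.array([.55,.15,.26]))
E
```

```text
mid [-0.0305, -0.1824, -0.3684] [0.0083, 0.0999, 0.0897] rows 6
pre [0.281, -0.3271, 0.3345] [0.0083, 0.0998, 0.0897] rows 6
grasp [0.0001, 0.0001, 0.48] [-0.0, 0.0, -0.0] rows 3
lift [0.2293, -0.0, -0.3277] [-0.0, 0.0, -0.0] rows 2
```

Request:
play_rows(
  motion=[
    [[-0.03,-0.182,-0.368,0.008,0.1,0.09,0.3],[-0.03,-0.182,-0.368,0.008,0.1,0.09,0.3],[-0.03,-0.182,-0.368,0.008,0.1,0.09,0.3],[-0.03,-0.182,-0.368,0.008,0.1,0.09,0.3],[-0.03,-0.182,-0.368,0.008,0.1,0.09,0.3],[-0.03,-0.182,-0.368,0.008,0.1,0.09,0.3],[-0.03,-0.182,-0.368,0.008,0.1,0.09,0.3]],
  ],
)

```text
time_s: 9.45
ee_pos: [0.5492, 0.1457, 0.2565]
eef_rot: [2.944, 0.087, 0.917]
force: [-1.1, 0.1, 1.0]
grip_width: 0.0611
grip_force: 0.0
```

Request:
play_rows(
  motion=[
    [[0.281,-0.327,0.334,0.008,0.1,0.09,0.3],[0.281,-0.327,0.334,0.008,0.1,0.09,0.3],[0.281,-0.327,0.334,0.008,0.1,0.09,0.3],[0.281,-0.327,0.334,0.008,0.1,0.09,0.3],[0.281,-0.327,0.334,0.008,0.1,0.09,0.3],[0.281,-0.327,0.334,0.008,0.1,0.09,0.3],[0.281,-0.327,0.334,0.008,0.1,0.09,0.3],[0.281,-0.327,0.334,0.008,0.1,0.09,0.3]],
  ],
)

```text
time_s: 10.25
ee_pos: [0.5358, 0.2347, 0.1522]
eef_rot: [3.137, -0.605, 0.417]
force: [-0.0, 0.6, 0.1]
grip_width: 0.0614
grip_force: 0.0
```

Run:
```python
from h import *
o=get_obs();print(np.round(o["qpos"],3))
caps()
pick(now(),np.array([.5993,.2655]),.058)
```

```text
[0.331 0.206 1.939 0.115 0.396 1.394]
cap [0.5767 0.4027 0.0998] 73 [313. 125.]
cap [0.5986 0.265  0.1161] 97 [326. 149.]
cap [0.5814 0.0164 0.0736] 57 [328. 232.]
pre [0.0131, -0.0095, -0.0094] [0.0007, 0.0008, -0.0001] rows 1
grasp [0.0001, -0.0001, 0.48] [0.0, 0.0, 0.0] rows 3
lift [0.2294, 0.0001, -0.3277] [0.0, 0.0, 0.0] rows 2
```

Request:
play_rows(
  motion=[
    [[0.013,-0.009,0.12,0.001,0.001,0,0.3],[0.013,-0.009,0.24,0.001,0.001,0,0.3],[0.013,-0.009,0.36,0.001,0.001,0,0.3],[0.013,-0.009,0.47,0.001,0.001,0,0.3],[0.013,-0.009,0.47,0.001,0.001,0,0.3],[0.013,-0.009,0.47,0.001,0.001,0,-0.6],[0.013,-0.009,0.47,0.001,0.001,0,-0.6],[0.013,-0.009,0.47,0.001,0.001,0,-0.6],[0.013,-0.009,0.47,0.001,0.001,0,-0.6]],
  ],
  grip_force=40,
)

```text
time_s: 11.2
ee_pos: [0.599, 0.2645, 0.0591]
eef_rot: [-3.137, -0.616, 0.413]
force: [-0.0, 1.2, 0.5]
grip_width: 0.0326
grip_force: 0.3
```

Request:
play_rows(
  motion=[
    [[0.05,0,-0.08,0,0,0,-0.6],[0.1,0,-0.16,0,0,0,-0.6],[0.16,0,-0.24,0,0,0,-0.6],[0.23,0,-0.328,0,0,0,-0.6],[0.23,0,-0.328,0,0,0,-0.6]],
  ],
)

```text
time_s: 11.7
ee_pos: [0.6, 0.2644, 0.1629]
eef_rot: [-3.138, -0.621, 0.413]
force: [-0.7, 0.3, -0.6]
grip_width: 0.0292
grip_force: 39.9
```

Run:
```python
from h import *
o=get_obs();print(np.round(o["qpos"],3),o["grip_width"])
place(now(),-.108,np.array([.5,.13,.22]))
```

```text
[0.342 0.331 1.752 0.105 0.442 1.418] 0.02919008487564832
mid [-0.3406, 0.3299, -0.5258] [-0.0158, -0.1132, -0.0907] rows 7
above [-0.6066, 0.0808, 0.4549] [-0.0158, -0.1131, -0.0908] rows 7
down [0.2621, -0.0, 0.1836] [0.0, -0.0, 0.0] rows 2
retreat [0.0002, 0.0001, -0.72] [0.0, -0.0, 0.0] rows 4
```

Run:
```python
from h import *
c=caps();w=cloud(c);f=c["frame"];h=cv2.cvtColor(f,cv2.COLOR_RGB2HSV)
roi=(abs(w[...,0]-.6)<.04)&(abs(w[...,1]-.264)<.04)
am=roi&(h[...,0]>4)&(h[...,0]<22)&(h[...,1]>90)&(w[...,2]>.02)
print(am.sum(),np.percentile(w[am][:,2],[1,5,50,95,99]),now()[0])
```

```text
cap [0.0728 0.5947 0.2359] 26 [118.  48.]
cap [0.5812 0.0166 0.0732] 57 [328. 232.]
119 [0.10904222 0.11062801 0.12501013 0.13989824 0.2372295 ] [0.59919648 0.26413093 0.16033647]
```

Request:
play_rows(
  motion=[
    [[-0.05,0.05,-0.1,-0.002,-0.016,-0.013,-0.6],[-0.1,0.1,-0.2,-0.005,-0.032,-0.026,-0.6],[-0.16,0.15,-0.3,-0.007,-0.05,-0.04,-0.6],[-0.22,0.2,-0.38,-0.01,-0.068,-0.055,-0.6],[-0.28,0.27,-0.46,-0.013,-0.086,-0.07,-0.6],[-0.34,0.33,-0.526,-0.016,-0.1,-0.08,-0.6],[-0.34,0.33,-0.526,-0.016,-0.113,-0.091,-0.6],[-0.34,0.33,-0.526,-0.016,-0.113,-0.091,-0.6],[-0.34,0.33,-0.526,-0.016,-0.113,-0.091,-0.6]],
  ],
)

```text
time_s: 12.65
ee_pos: [0.499, 0.13, 0.2151]
eef_rot: [2.92, 0.169, 0.903]
force: [-0.2, 0.3, -1.6]
grip_width: 0.0292
grip_force: 39.9
```

Request:
play_rows(
  motion=[
    [[-0.1,0.01,0.06,-0.002,-0.016,-0.013,-0.6],[-0.2,0.02,0.12,-0.005,-0.032,-0.026,-0.6],[-0.3,0.04,0.2,-0.007,-0.05,-0.04,-0.6],[-0.4,0.06,0.28,-0.01,-0.068,-0.055,-0.6],[-0.5,0.07,0.36,-0.013,-0.086,-0.07,-0.6],[-0.606,0.081,0.455,-0.016,-0.1,-0.08,-0.6],[-0.606,0.081,0.455,-0.016,-0.113,-0.091,-0.6],[-0.606,0.081,0.455,-0.016,-0.113,-0.091,-0.6],[-0.606,0.081,0.455,-0.016,-0.113,-0.091,-0.6]],
  ],
)

```text
time_s: 13.55
ee_pos: [0.431, -0.0291, 0.1366]
eef_rot: [-3.139, 0.959, 1.469]
force: [0.3, -0.4, -1.1]
grip_width: 0.029
grip_force: 39.9
```

```bash
cat >> h.py <<'E'
def held(c,x,dz):
    "extent along cradle y of a level bottle held dz above its notch"
    w=cloud(c);f=c["frame"];h=cv2.cvtColor(f,cv2.COLOR_RGB2HSV)
    d=w[...,:2]-notch(x);e=np.array([np.cos(CY),np.sin(CY)]);X=d@e;Y=d@[-e[1],e[0]]
    roi=(abs(X)<.02)&(abs(Y)<.12)&(w[...,2]>.06+dz)&(w[...,2]<.085+dz)
    col=((h[...,0]<22)|(h[...,0]>172))&(h[...,1]>90)&(h[...,2]>40)&roi;r=redmask(f)&roi
    print("held Y",np.round(np.percentile(Y[col],[1,99]),4),col.sum(),"red",np.round(np.percentile(Y[r],[2,98]),4) if r.any() else "","z foot/cap",np.round([np.percentile(w[...,2][col&(Y<-.03)],90),np.percentile(w[...,2][r],90) if r.any() else 0],4))
E
python3 - <<'E'
from h import *
o=get_obs();print(np.round(o["qpos"],3),o["grip_width"],np.round(o["ee_pos"],4))
held(camera("side"),-.108,.08);held(camera("top"),-.108,.08)
place(now(),-.108)
E
```

```text
[ 0.295  0.426  1.867 -0.866  1.43   0.796] 0.029013687611445665 [ 0.431  -0.0291  0.1366]
held Y [-0.0608  0.0548] 381 red [0.0375 0.0524] z foot/cap [0.1505 0.1504]
held Y [-0.0584  0.0548] 580 red [0.0377 0.0544] z foot/cap [0.152  0.1516]
above [-0.008, 0.0014, -0.0071] [0.0003, -0.0001, 0.0003] rows 1
down [0.2621, 0.0, 0.1835] [-0.0, 0.0, 0.0] rows 2
retreat [-0.0001, -0.0001, -0.72] [-0.0, 0.0, 0.0] rows 4
```

Request:
play_rows(
  motion=[
    [[0.07,0.001,0.05,0,0,0,-0.6],[0.14,0.001,0.1,0,0,0,-0.6],[0.2,0.001,0.14,0,0,0,-0.6],[0.235,0.001,0.165,0,0,0,-0.6],[0.254,0.001,0.178,0,0,0,-0.6],[0.254,0.001,0.178,0,0,0,-0.6],[0.254,0.001,0.178,0,0,0,-0.6]],
  ],
)

```text
time_s: 14.35
ee_pos: [0.43, -0.0296, 0.0598]
eef_rot: [-3.134, 0.962, 1.472]
force: [-9.2, 2.6, 0.8]
grip_width: 0.0297
grip_force: 40.0
```

Request:
play_rows(
  motion=[
    [[0,0,0,0,0,0,0.2],[0,0,0,0,0,0,0.2],[0,0,0,0,0,0,0.2],[0,0,0,0,0,0,0.2],[0,0,-0.1,0,0,0,0.2],[0,0,-0.2,0,0,0,0.2],[0,0,-0.3,0,0,0,0.2],[0,0,-0.42,0,0,0,0.2],[0,0,-0.56,0,0,0,0.2],[0,0,-0.72,0,0,0,0.2]],
  ],
)

```text
time_s: 15.35
ee_pos: [0.4461, 0.118, 0.163]
eef_rot: [-3.134, 0.963, 1.474]
force: [-0.2, -0.2, 0.8]
grip_width: 0.0565
grip_force: 0.0
```

Run:
```python
from h import *
for n in("side","top"):
    c=caps() if n=="side" else camera(n);lying(c,.036);lying(c,-.108)
pick(now(),np.array([.577,.4027]),.05,np.array([.5,.2,.25]))
```

```text
cap [0.6897 0.4282 0.0294] 37 [352. 141.]
cap [0.5812 0.0169 0.0732] 57 [328. 232.]
cap [0.4372 0.0164 0.0736] 58 [259. 236.]
notch 0.036 n 572 Y [-0.0775  0.0681] ztop 0.0753 Xtop -0.0011 redY 0.06 labelY [-0.023   0.0422]
notch -0.108 n 426 Y [-0.0624  0.0529] ztop 0.0755 Xtop 0.0002 redY 0.044 labelY [-0.0219  0.0208]
notch 0.036 n 678 Y [-0.0753  0.0697] ztop 0.0767 Xtop -0.0011 redY 0.061 labelY [-0.0217  0.0507]
notch -0.108 n 503 Y [-0.0601  0.0533] ztop 0.0766 Xtop -0.0005 redY 0.045 labelY [-0.022   0.0272]
mid [-0.0856, 0.1773, -0.4729] [0.0132, 0.1164, 0.0745] rows 6
pre [0.6571, -0.3286, 0.2431] [0.0131, 0.1165, 0.0745] rows 6
grasp [0.0001, -0.0001, 0.48] [0.0, 0.0, 0.0] rows 3
lift [0.2294, 0.0001, -0.3277] [0.0, 0.0, 0.0] rows 2
```

Two bottles are in place. The 100 mm bottle has been knocked over, its cap now near (0.69, 0.43) at z≈0.03, so I'll take a look.

Run:
```python
from h import *
np.set_printoptions(precision=4,suppress=True)
c=camera("top");cv2.imwrite("pics/t4.png",cv2.resize(c["frame"][120:330,0:330][:,:,::-1],None,fx=2,fy=2))
for n in("top","side"):
    c=camera(n);w=cloud(c);f=c["frame"];h=cv2.cvtColor(f,cv2.COLOR_RGB2HSV)
    roi=(w[...,0]>.5)&(w[...,0]<.72)&(w[...,1]>.33)&(w[...,1]<.5)&(w[...,2]>.008)&(w[...,2]<.05)
    p=w[roi];print(n,roi.sum(),"rect",rect(p),"z",np.percentile(p[:,2],[5,50,95,99]))
    r=redmask(f)&roi;print(" red",r.sum(),np.nanmean(w[r],0))
    am=roi&(h[...,0]>4)&(h[...,0]<22)&(h[...,1]>90);print(" amber",am.sum(),w[am].mean(0))
```

```text
top 705 rect (625.4, 405.1, 257.6, 59.8, 33.94) z [0.0157 0.0273 0.0319 0.0418]
 red 88 [0.6894 0.4299 0.0282]
 amber 252 [0.6261 0.4126 0.0256]
side 394 rect (620.9, 397.1, 273.2, 60.1, 35.5) z [0.0104 0.0249 0.0412 0.0437]
 red 35 [0.6894 0.4221 0.0244]
 amber 112 [0.6302 0.4085 0.0231]
```

View pics/t4.png

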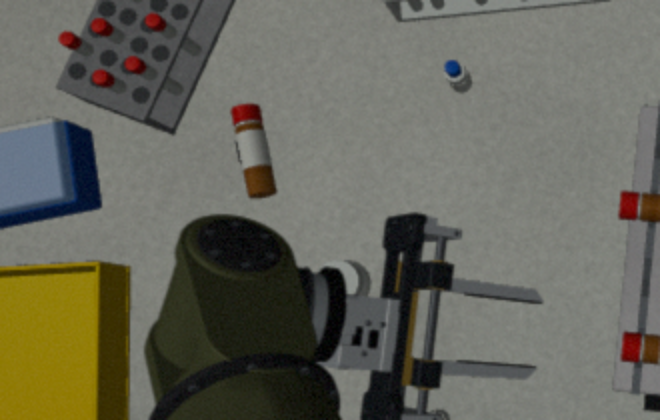

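The crop shows the 100 mm bottle lying on the bench, cap at (245,113) and foot end at (262,190). The axis runs roughly along world x, and it is clear of the rack and the blue box. I'll measure its axis and check reach.

```bash
cat > fallen.py <<'E'
from kin import *
np.set_printoptions(precision=4,suppress=True)
ends=[]
for n in("top","side"):
    c=camera(n);w=cloud(c);f=c["frame"]
    m=((w[...,0]>.57)&(w[...,0]<.73)&(w[...,1]>.37)&(w[...,1]<.47)&(w[...,2]>.012)&(w[...,2]<.06)).astype(np.uint8)
    k,l,s,ce=cv2.connectedComponentsWithStats(m);i=1+np.argmax(s[1:,4])
    v,u=np.nonzero(l==i);P=np.array([ray(c,a,b,.015 if n=="side" else .018) for a,b in zip(u,v)])
    P=np.array([w[b,a] for a,b in zip(u,v)]);T_=P[P[:,2]>.022]
    print(n,s[i],"rect",rect(P),"top band",rect(T_),"ztop",np.percentile(P[:,2],[50,95]))
    r=redmask(f)&(l==i);pr=w[r];print(" red",r.sum(),pr.mean(0))
E
python3 fallen.py
python3 - <<'E'
from kin import *
np.set_printoptions(precision=3,suppress=True)
C=np.array([.648,.416]);yaw=np.radians(14)
for a in(0,20,30,40):
    for z in(.026,.15): print(a,z,*ik(np.r_[C,z],down(yaw,a),[.5,.6,1.3,.3,.6,1.9]))
for x in(-.036,.108):
    for a in(20,30): print("place",x,a,*ik(np.r_[notch(x),.07],down(CY+np.pi/2,a),[-.2,.6,1.5,.5,1.2,-.2]))
E
```

```text
top [116 172  22  47 680] rect (649.8, 421.1, 100.3, 30.0, 13.59) top band (649.9, 421.2, 100.1, 28.2, 12.81) ztop [0.027  0.0315]
 red 87 [0.6897 0.4304 0.0275]
side [321 136  36  16 329] rect (650.9, 419.9, 100.3, 34.3, 13.75) top band (650.7, 421.3, 100.1, 31.6, 13.75) ztop [0.0252 0.0308]
 red 33 [0.6897 0.4223 0.0243]
0 0.026 [0.523 0.993 0.887 0.    1.262 1.849] 6.684281522873586e-12
0 0.15 [0.523 0.886 0.789 0.    1.466 1.849] 2.472627256061249e-12
20 0.026 [ 0.557  0.827  1.232 -0.154  0.755  1.979] 4.4749019972495625e-12
20 0.15 [ 0.557  0.688  1.162 -0.129  0.963  1.94 ] 6.725976425676167e-13
30 0.026 [ 0.576  0.781  1.368 -0.336  0.518  2.155] 1.5021452507946006e-14
30 0.15 [ 0.576  0.623  1.312 -0.249  0.722  2.049] 2.0104866044838972e-12
40 0.026 [ 0.593  0.76   1.476 -0.735  0.324  2.55 ] 0.009427651202093896
40 0.15 [ 0.595  0.583  1.441 -0.48   0.499  2.273] 3.169310677885088e-13
place -0.036 20 [-0.314  0.424  1.792  0.399  1.038 -0.432] 2.2953820130693527e-15
place -0.036 30 [-0.39   0.467  1.78   0.562  1.122 -0.591] 1.5958852585501504e-15
place 0.108 20 [-0.269  0.694  1.351  0.374  1.181 -0.32 ] 6.318283220169689e-14
place 0.108 30 [-0.328  0.729  1.34   0.54   1.248 -0.443] 2.090976412524373e-12
```

Run:
```python
from kin import *
C=np.array([.650,.421,.024]);r=down(np.radians(13.6),25);s=now()
m=R.concatenate([s[1],r]).mean()
print(ik(C,r,[.5,.6,1.3,.0,.6,1.9]),ik(np.array([.53,.25,.28]),m,[.5,.4,1.5,.0,1,1.3]))
plan(s,[("mid",[.53,.25,.28],m),("pre",C+[0,0,.11],r),("grasp",C,r)])
```

```text
(array([ 0.57247465,  0.81293884,  1.28600719, -0.23454059,  0.64108285,
        2.06572387]), np.float64(4.1230892009133296e-11)) (array([ 0.50460379,  0.45619015,  1.21409075, -0.2999544 ,  1.64776038,
        1.25607522]), np.float64(1.3673715029476374e-15))
mid [-0.0667, 0.2766, -0.7365] [0.0271, 0.0963, 0.1018] rows 6
pre [0.9457, -0.2178, 0.3123] [0.0271, 0.0964, 0.1019] rows 6
grasp [-0.186, 0.0001, 0.3987] [-0.0, -0.0, -0.0] rows 3
```

Request:
play_rows(
  motion=[
    [[-0.067,0.277,-0.736,0.027,0.096,0.102,0.3],[-0.067,0.277,-0.736,0.027,0.096,0.102,0.3],[-0.067,0.277,-0.736,0.027,0.096,0.102,0.3],[-0.067,0.277,-0.736,0.027,0.096,0.102,0.3],[-0.067,0.277,-0.736,0.027,0.096,0.102,0.3],[-0.067,0.277,-0.736,0.027,0.096,0.102,0.3],[-0.067,0.277,-0.736,0.027,0.096,0.102,0.3],[-0.067,0.277,-0.736,0.027,0.096,0.102,0.3]],
  ],
)

```text
time_s: 16.5
ee_pos: [0.53, 0.2497, 0.2806]
eef_rot: [2.903, 0.262, 0.793]
force: [0.7, -0.5, -0.5]
grip_width: 0.0612
grip_force: 0.0
```

Request:
play_rows(
  motion=[
    [[0.945,-0.218,0.312,0.027,0.096,0.102,0.3],[0.945,-0.218,0.312,0.027,0.096,0.102,0.3],[0.945,-0.218,0.312,0.027,0.096,0.102,0.3],[0.945,-0.218,0.312,0.027,0.096,0.102,0.3],[0.945,-0.218,0.312,0.027,0.096,0.102,0.3],[0.945,-0.218,0.312,0.027,0.096,0.102,0.3],[0.945,-0.218,0.312,0.027,0.096,0.102,0.3],[0.945,-0.218,0.312,0.027,0.096,0.102,0.3],[0.945,-0.218,0.312,0.027,0.096,0.102,0.3]],
  ],
)

```text
time_s: 17.4
ee_pos: [0.6508, 0.4215, 0.1366]
eef_rot: [3.136, -0.436, 0.241]
force: [-0.2, -0.1, -0.5]
grip_width: 0.061
grip_force: 0.0
```

Run:
```python
from kin import *
C=np.array([.650,.421,.024]);r=down(np.radians(13.6),25);s=now()
print(np.round(get_obs()["qpos"],3));plan(s,[("grasp",C,r),("lift",C+[0,0,.13],r)])
c=camera("side");cv2.imwrite("pics/s5.png",cv2.resize(c["frame"][60:260,180:440][:,:,::-1],None,fx=2.5,fy=2.5))
m=redmask(c["frame"]);w=cloud(c);k=m&(w[...,1]>.3)&(w[...,0]<.72)&(w[...,2]<.05);print(k.sum(),w[k].mean(0) if k.any() else "")
```

```text
[ 0.574  0.68   1.228 -0.195  0.831  2.007]
grasp [-0.1931, -0.0011, 0.4068] [0.0006, 0.0001, 0.0005] rows 3
lift [0.2197, -0.0, -0.4713] [0.0, 0.0, -0.0] rows 3
34 [0.68910194 0.42207997 0.02490855]
```

View pics/s5.png

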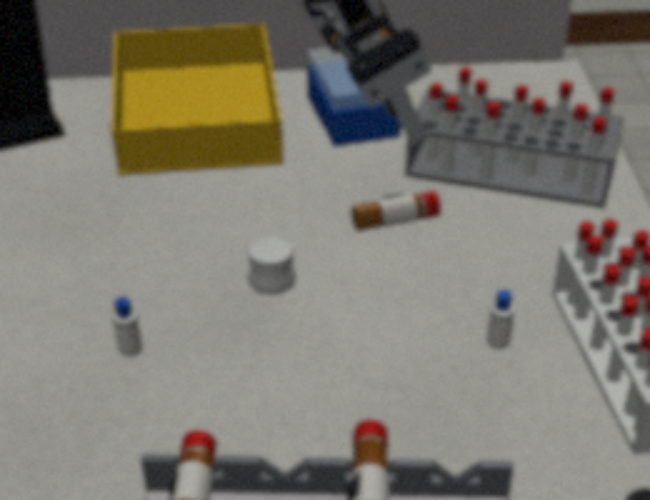

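The crop shows the gripper above the fallen bottle at (395,208), unmoved since it was measured. Before descending I'll check the gripper body's clearance to the rack.

Run:
```python
from h import *
for n in("top","side"):
  c=dict(np.load(f"pics/{n}0.npz"));w=cloud(c).reshape(-1,3);w=w[np.isfinite(w[:,0])&(w[:,2]>.02)&(w[:,0]>.55)&(w[:,1]>.33)]
  w=w[~((abs(w[:,0]-.577)<.03)&(abs(w[:,1]-.4027)<.03))]
  for a in(15,25):
    r=down(np.radians(13.6),a);p=r.inv().apply(w-[.65,.421,.024])
    lo=np.array([-.0375,-.0885,-.3]);hi=np.array([.0375,.0885,-.078])
    d=np.linalg.norm(np.maximum(0,np.maximum(lo-p,p-hi)),axis=1);i=d.argmin();print(n,a,"body",d[i],w[i])
    lo=np.array([-.01,-.044,-.09]);hi=np.array([.01,.044,.019]);d=np.linalg.norm(np.maximum(0,np.maximum(lo-p,p-hi)),axis=1);i=d.argmin();print("  fingers",d[i],w[i])
```

```text
top 15 body 0.049855470867399616 [0.67327548 0.5137625  0.06807285]
  fingers 0.052747243560505315 [0.67434454 0.51444748 0.02004941]
top 25 body 0.0607301910263902 [0.67327548 0.5137625  0.06807285]
  fingers 0.05085175831306166 [0.67434454 0.51444748 0.02004941]
side 15 body 0.05167031375274189 [0.67317586 0.5148188  0.06598311]
  fingers 0.053664459721914 [0.6766697  0.51037828 0.03909455]
side 25 body 0.06231529904886938 [0.67317586 0.5148188  0.06598311]
  fingers 0.05232520198304443 [0.67773657 0.51378107 0.02371094]
```

Clearance is over 50 mm, so I'll descend, grip and lift.

Request:
play_rows(
  motion=[
    [[-0.048,0,0.1,0,0,0,0.3],[-0.096,-0.001,0.2,0,0,0,0.3],[-0.15,-0.001,0.31,0,0,0,0.3],[-0.193,-0.001,0.406,0,0,0,0.3],[-0.193,-0.001,0.406,0,0,0,0.3],[-0.193,-0.001,0.406,0,0,0,-0.6],[-0.193,-0.001,0.406,0,0,0,-0.6],[-0.193,-0.001,0.406,0,0,0,-0.6],[-0.193,-0.001,0.406,0,0,0,-0.6],[-0.193,-0.001,0.406,0,0,0,-0.6]],
  ],
  grip_force=40,
)

```text
time_s: 18.45
ee_pos: [0.6495, 0.4213, 0.023]
eef_rot: [3.139, -0.436, 0.238]
force: [-0.2, -0.9, 1.4]
grip_width: 0.0292
grip_force: 40.0
```

Request:
play_rows(
  motion=[
    [[0,0,0,0,0,0,-0.6],[0,0,0,0,0,0,-0.6],[0.05,0,-0.11,0,0,0,-0.6],[0.1,0,-0.22,0,0,0,-0.6],[0.16,0,-0.34,0,0,0,-0.6],[0.22,0,-0.47,0,0,0,-0.6],[0.22,0,-0.47,0,0,0,-0.6]],
  ],
)

```text
time_s: 19.15
ee_pos: [0.6511, 0.4227, 0.1587]
eef_rot: [-3.142, -0.444, 0.236]
force: [-0.1, 1.1, -0.2]
grip_width: 0.0292
grip_force: 40.0
```

Run:
```python
from kin import *
o=get_obs();print(np.round(o["qpos"],3),o["grip_width"],np.round(o["ee_pos"],4))
s=now();x=.108
r=down(CY+np.pi/2,25);N=np.r_[notch(x),.069]
m=R.concatenate([s[1],r]).mean()
M=np.array([.62,.15,.24])
for p,q in((M,m),(N+[0,0,.1],r),(N,r)): print(ik(p,q,[0,.6,1.3,.2,1,.7]))
plan(s,[("mid",M,m),("above",N+[0,0,.08],r),("down",N,r)])
```

```text
[ 0.575  0.656  1.214 -0.189  0.858  2.003] 0.029218811124101244 [0.6511 0.4227 0.1587]
(array([0.05983292, 0.31477434, 1.52133343, 0.36331092, 1.0156054 ,
       0.63226031]), np.float64(3.645396633601332e-16))
(array([-0.2993196 ,  0.59931467,  1.27884909,  0.43683547,  1.37249881,
       -0.30395018]), np.float64(2.6739903979108938e-12))
(array([-0.29931157,  0.71139282,  1.34637883,  0.45920983,  1.21052235,
       -0.38479599]), np.float64(6.03425903499451e-12))
mid [-0.2001, 1.0312, -0.4552] [0.0416, -0.0005, -0.0884] rows 6
above [-0.6414, 0.6117, 0.1012] [0.0416, -0.0005, -0.0884] rows 5
down [-0.1352, -0.0, 0.29] [0.0, -0.0, -0.0] rows 2
```

Request:
play_rows(
  motion=[
    [[-0.03,0.1,-0.1,0.006,0,-0.012,-0.6],[-0.06,0.25,-0.2,0.012,0,-0.025,-0.6],[-0.1,0.4,-0.3,0.018,0,-0.038,-0.6],[-0.14,0.55,-0.4,0.025,0,-0.051,-0.6],[-0.17,0.7,-0.455,0.031,0,-0.064,-0.6],[-0.2,0.85,-0.455,0.037,0,-0.077,-0.6],[-0.2,0.99,-0.455,0.042,0,-0.088,-0.6],[-0.2,0.99,-0.455,0.042,0,-0.088,-0.6],[-0.2,0.99,-0.455,0.042,0,-0.088,-0.6]],
  ],
)

```text
time_s: 20.05
ee_pos: [0.6167, 0.1587, 0.2341]
eef_rot: [-3.137, -0.435, 0.844]
force: [-0.4, -0.1, -1.5]
grip_width: 0.0289
grip_force: 40.0
```

Run:
```python
from kin import *
o=get_obs();print(np.round(o["qpos"],3),o["grip_width"])
s=now();x=.108
r=down(CY+np.pi/2,25);N=np.r_[notch(x),.069]
plan(s,[("above",N+[0,0,.08],r),("down",N,r)])
```

```text
[0.077 0.317 1.531 0.359 1.004 0.652] 0.02893357560014853
above [-0.6429, 0.6486, 0.0735] [0.0409, -0.0, -0.0895] rows 5
down [-0.1352, -0.0, 0.29] [0.0, 0.0, 0.0] rows 2
```

Request:
play_rows(
  motion=[
    [[-0.1,0.1,0.01,0.007,0,-0.015,-0.6],[-0.2,0.2,0.02,0.014,0,-0.03,-0.6],[-0.3,0.3,0.03,0.021,0,-0.045,-0.6],[-0.42,0.42,0.045,0.028,0,-0.06,-0.6],[-0.54,0.54,0.06,0.035,0,-0.075,-0.6],[-0.643,0.649,0.074,0.041,0,-0.09,-0.6],[-0.643,0.649,0.074,0.041,0,-0.09,-0.6],[-0.643,0.649,0.074,0.041,0,-0.09,-0.6],[-0.643,0.649,0.074,0.041,0,-0.09,-0.6]],
  ],
)

```text
time_s: 20.95
ee_pos: [0.6472, -0.0493, 0.1501]
eef_rot: [3.139, -0.436, 1.472]
force: [-0.5, -0.2, -1.2]
grip_width: 0.0293
grip_force: 40.0
```

Run:
```python
from kin import *
o=get_obs();print(np.round(o["qpos"],3),o["grip_width"],np.round(o["ee_pos"],4))
s=now();x=.108
for n in("side","top"):
    c=camera(n)
    try: held(c,x,.08)
    except Exception as e: print(n,e)
    lying(c,.036);lying(c,-.108)
r=down(CY+np.pi/2,25);N=np.r_[notch(x),.069]
plan(s,[("above",N+[0,0,.08],r),("down",N,r)])
cv2.imwrite("pics/s6.png",cv2.resize(camera("side")["frame"][130:400,150:500][:,:,::-1],None,fx=2,fy=2))
```

```text
[-0.295  0.618  1.295  0.44   1.34  -0.322] 0.029287366716161854 [ 0.6472 -0.0493  0.1501]
held Y [-0.0496  0.0302] 243 red  z foot/cap [0.1567 0.    ]
notch 0.036 n 572 Y [-0.0774  0.0676] ztop 0.0751 Xtop -0.0012 redY 0.06 labelY [-0.0235  0.0463]
notch -0.108 n 422 Y [-0.0623  0.052 ] ztop 0.0755 Xtop -0.0002 redY 0.044 labelY [-0.0228  0.0423]
held Y [0.0218 0.0512] 214 red [0.034  0.0503] z foot/cap [0.1509 0.158 ]
notch 0.036 n 604 Y [-0.0647  0.0696] ztop 0.0766 Xtop -0.0009 redY 0.061 labelY [-0.0218  0.0505]
notch -0.108 n 260 Y [-0.0261  0.0538] ztop 0.0764 Xtop 0.0 redY 0.045 labelY [-0.0221  0.0339]
above [-0.0114, -0.002, -0.0002] [-0.0001, 0.0, 0.0011] rows 1
down [-0.1351, -0.0, 0.29] [0.0, 0.0, -0.0] rows 2
```

View pics/s6.png

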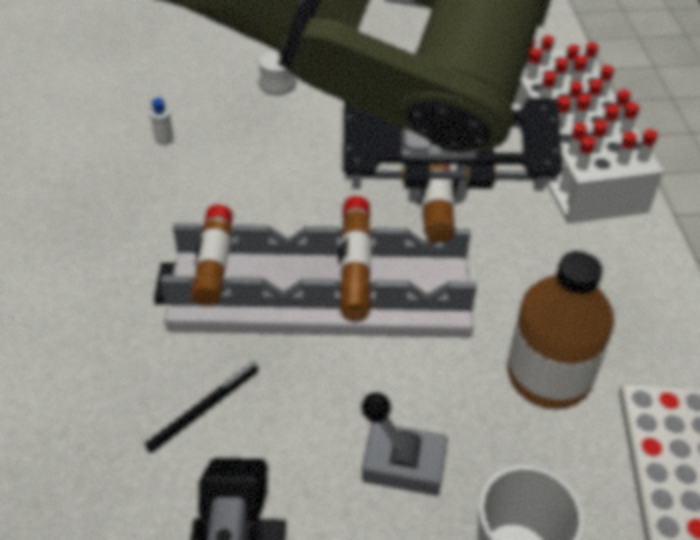

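The crop shows the 100 mm bottle level over the fourth notch pair at (440,200), and the other two seated. Lowering and releasing.

Request:
play_rows(
  motion=[
    [[-0.04,-0.002,0.07,0,0,0.001,-0.6],[-0.08,-0.002,0.15,0,0,0.001,-0.6],[-0.11,-0.002,0.22,0,0,0.001,-0.6],[-0.135,-0.002,0.27,0,0,0.001,-0.6],[-0.146,-0.002,0.291,0,0,0.001,-0.6],[-0.146,-0.002,0.291,0,0,0.001,-0.6],[-0.146,-0.002,0.291,0,0,0.001,-0.6]],
  ],
)

```text
time_s: 21.8
ee_pos: [0.6461, -0.0528, 0.069]
eef_rot: [-3.14, -0.437, 1.465]
force: [-4.9, 1.4, 1.0]
grip_width: 0.0291
grip_force: 40.0
```

Request:
play_rows(
  motion=[
    [[0,0,0,0,0,0,0.2],[0,0,0,0,0,0,0.2],[0,0,0,0,0,0,0.2],[0,0,0,0,0,0,0.2],[0,0,-0.1,0,0,0,0.2],[0,0,-0.2,0,0,0,0.2],[0,0,-0.3,0,0,0,0.2],[0,0,-0.42,0,0,0,0.2],[0,0,-0.56,0,0,0,0.2],[0,0,-0.72,0,0,0,0.2]],
  ],
)

```text
time_s: 22.8
ee_pos: [0.6382, -0.1294, 0.2324]
eef_rot: [-3.14, -0.436, 1.464]
force: [0.3, -0.3, -0.5]
grip_width: 0.0563
grip_force: 0.0
```

Run:
```python
from kin import *
for n in("side","top"):
    c=camera(n)
    for x in(-.108,.036,.108): lying(c,x)
np.savez("pics/sidec.npz",**camera("side"))
s=now()
# scanner grasp
sy=np.radians(83.95);e=np.array([np.cos(sy),np.sin(sy),0]);G=np.array([.4447,-.3632,.076])-.01*e
r=down(sy,0);m=R.concatenate([s[1],r]).mean()
print(s[0],ik(G,r,[-.7,.5,1.7,0,1.2,-.6]),ik(G+[0,0,.1],r,[-.7,.5,1.7,0,1.2,-.6]))
plan(s,[("mid",[.53,-.24,.28],m),("pre",G+[0,0,.1],r),("grasp",G,r)])
```

```text
notch -0.108 n 420 Y [-0.0618  0.0534] ztop 0.0754 Xtop -0.0 redY 0.044 labelY [-0.0229  0.0222]
notch 0.036 n 572 Y [-0.0774  0.0682] ztop 0.0756 Xtop -0.0011 redY 0.059 labelY [-0.0242  0.0506]
notch 0.108 n 348 Y [-0.053   0.0465] ztop 0.0749 Xtop -0.0015 redY 0.037 labelY [-0.0223  0.0197]
notch -0.108 n 500 Y [-0.0599  0.0533] ztop 0.0768 Xtop -0.0003 redY 0.045 labelY [-0.0219  0.0338]
notch 0.036 n 685 Y [-0.0752  0.0697] ztop 0.0768 Xtop -0.0011 redY 0.061 labelY [-0.0218  0.0505]
notch 0.108 n 364 Y [-0.051   0.0473] ztop 0.077 Xtop -0.0015 redY 0.039 labelY [-0.0202  0.0269]
[ 0.63910374 -0.13019919  0.23396294] (array([-7.62670542e-01,  5.24805315e-01,  1.57395717e+00, -2.52603568e-18,
        1.04283017e+00, -6.57078122e-01]), np.float64(1.579338778455489e-15)) (array([-7.62670542e-01,  4.07733616e-01,  1.49117969e+00,  1.52614998e-13,
        1.24267935e+00, -6.57078122e-01]), np.float64(1.1328462379747272e-11))
mid [-0.3603, -0.386, -0.3721] [0.0004, -0.0346, -0.0001] rows 4
pre [-0.6425, -0.2878, 0.2834] [0.0003, -0.0346, -0.0001] rows 4
grasp [-0.0, -0.0, 0.4] [0.0, -0.0, 0.0] rows 3
```

All three bottles are seated and centred within 3 mm. Now the scanner.

Request:
play_rows(
  motion=[
    [[-0.36,-0.386,-0.372,0,-0.0346,0,0.3],[-0.36,-0.386,-0.372,0,-0.0346,0,0.3],[-0.36,-0.386,-0.372,0,-0.0346,0,0.3],[-0.36,-0.386,-0.372,0,-0.0346,0,0.3],[-0.36,-0.386,-0.372,0,-0.0346,0,0.3],[-0.36,-0.386,-0.372,0,-0.0346,0,0.3]],
  ],
)

```text
time_s: 23.55
ee_pos: [0.5302, -0.2382, 0.2767]
eef_rot: [-3.14, -0.22, 1.464]
force: [-0.4, 1.1, -0.3]
grip_width: 0.061
grip_force: 0.0
```

Request:
play_rows(
  motion=[
    [[-0.642,-0.288,0.283,0,-0.0346,0,0.3],[-0.642,-0.288,0.283,0,-0.0346,0,0.3],[-0.642,-0.288,0.283,0,-0.0346,0,0.3],[-0.642,-0.288,0.283,0,-0.0346,0,0.3],[-0.642,-0.288,0.283,0,-0.0346,0,0.3],[-0.642,-0.288,0.283,0,-0.0346,0,0.3],[-0.642,-0.288,0.283,0,-0.0346,0,0.3]],
  ],
)

```text
time_s: 24.25
ee_pos: [0.4445, -0.3708, 0.1742]
eef_rot: [3.141, -0.001, 1.466]
force: [0.8, -0.5, -0.1]
grip_width: 0.0611
grip_force: 0.0
```

Run:
```python
from kin import *
sy=np.radians(83.95);e=np.array([np.cos(sy),np.sin(sy),0]);G=np.array([.4447,-.3632,.076])-.01*e
print(now()[0],get_obs()["eef_rot"]);plan(now(),[("grasp",G,down(sy,0)),("lift",G+[0,0,.1],down(sy,0))])
```

```text
[ 0.44445045 -0.37084739  0.17422621] [ 3.14139918e+00 -1.45884061e-03  1.46613321e+00]
grasp [-0.01, -0.0023, 0.3929] [0.0, -0.0002, 0.0001] rows 2
lift [0.0, 0.0001, -0.4] [0.0, -0.0, 0.0] rows 3
```

Request:
play_rows(
  motion=[
    [[-0.01,-0.002,0.1,0,0,0,0.3],[-0.01,-0.002,0.2,0,0,0,0.3],[-0.01,-0.002,0.3,0,0,0,0.3],[-0.01,-0.002,0.36,0,0,0,0.3],[-0.01,-0.002,0.393,0,0,0,0.3],[-0.01,-0.002,0.393,0,0,0,0],[-0.01,-0.002,0.393,0,0,0,-0.2],[-0.01,-0.002,0.393,0,0,0,-0.7],[-0.01,-0.002,0.393,0,0,0,-0.7],[-0.01,-0.002,0.393,0,0,0,-0.7]],
  ],
  grip_force=55,
)

```text
time_s: 25.25
ee_pos: [0.4425, -0.3744, 0.0763]
eef_rot: [3.141, -0.001, 1.464]
force: [-0.2, 0.0, 2.9]
grip_width: 0.0258
grip_force: 55.0
```

Request:
play_rows(
  motion=[
    [[0,0,0,0,0,0,-0.7],[0,0,0,0,0,0,-0.7],[0,0,-0.04,0,0,0,-0.7],[0,0,-0.1,0,0,0,-0.7],[0,0,-0.2,0,0,0,-0.7],[0,0,-0.3,0,0,0,-0.7],[0,0,-0.4,0,0,0,-0.7],[0,0,-0.5,0,0,0,-0.7],[0,0,-0.6,0,0,0,-0.7],[0,0,-0.6,0,0,0,-0.7]],
  ],
)

```text
time_s: 26.25
ee_pos: [0.4432, -0.3751, 0.2301]
eef_rot: [3.137, 0.002, 1.464]
force: [-0.1, 0.2, -1.7]
grip_width: 0.0258
grip_force: 55.0
```

```bash
cat > scan.py <<'E'
from kin import *
# scanner frame in tool frame: tool x = scanner x, tool z = -scanner z; grip at scanner (-.01+gx,0,.016)
W_T=np.array([.105,0,.035])          # window in tool frame (z 16+19 mm ahead)
AIM=np.array([1,0,1])/np.sqrt(2)
def scanpose(x,tilt=-25,dist=.075,lab=-.001,wt=W_T,aim=AIM):
    L=np.r_[notch(x),.059]+lab*np.array([-np.sin(CY),np.cos(CY),0])
    r=down(CY+np.pi/2,tilt);d=r.apply(aim);return L-dist*d-r.apply(wt),r,d
if __name__=="__main__":
    np.set_printoptions(precision=3,suppress=True)
    s=now();print(s[0],get_obs()["grip_width"])
    T_=[]
    for x in(.036,-.108,.108):
        p,r,d=scanpose(x);print(x,p,"aim",d,ik(p,r,[-.3,.5,1.5,-.3,1.3,-.3]));T_.append(("x%g"%x,p,r))
    plan(s,T_)
    c=camera("side");cv2.imwrite("pics/s7.png",cv2.resize(c["frame"][200:480,120:470][:,:,::-1],None,fx=2,fy=2))
E
python3 scan.py
```

```text
[ 0.443 -0.375  0.23 ] 0.025755115431569008
0.036 [ 0.563 -0.151  0.206] aim [ 0.036  0.34  -0.94 ] (array([-0.142,  0.395,  1.494, -0.458,  1.268,  0.107]), np.float64(3.637868933978453e-11))
-0.108 [ 0.42  -0.135  0.206] aim [ 0.036  0.34  -0.94 ] (array([-0.154,  0.08 ,  1.887, -0.471,  1.194,  0.133]), np.float64(9.54486158528704e-15))
0.108 [ 0.635 -0.158  0.206] aim [ 0.036  0.34  -0.94 ] (array([-0.138,  0.554,  1.261, -0.449,  1.336,  0.077]), np.float64(2.5886538580408076e-15))
x0.036 [0.9441, 0.3826, 0.0976] [0.0008, -0.0691, -0.0001] rows 6
x-0.108 [-0.0001, -0.576, 0.0002] [-0.0001, 0.0, -0.0] rows 3
x0.108 [0.0002, 0.864, 0.0002] [0.0, 0.0, -0.0] rows 5
```

View pics/s7.png

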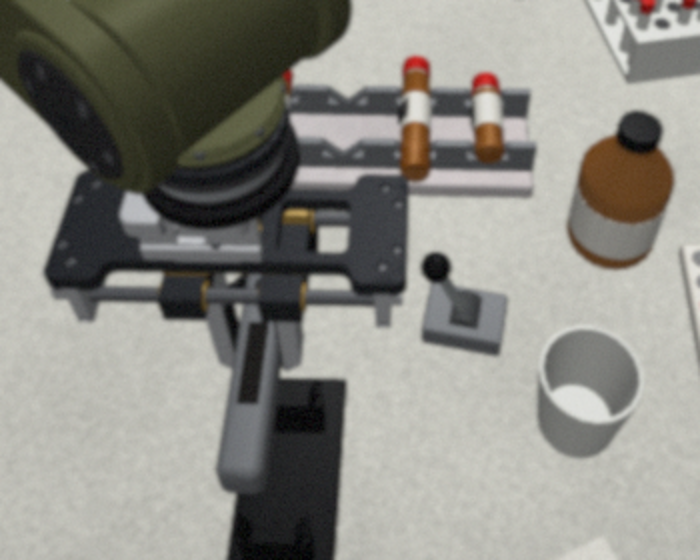

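The crop shows the scanner held by its handle, tail end at (243,480), and lifted clear of the stand. Moving to aim at the longest bottle.

Request:
play_rows(
  motion=[
    [[0.1,0.04,0,0,0,0,-0.7],[0.25,0.1,0,0,-0.01,0,-0.7],[0.4,0.16,0,0,-0.02,0,-0.7],[0.55,0.22,0.02,0,-0.03,0,-0.7],[0.7,0.28,0.05,0,-0.045,0,-0.7],[0.85,0.34,0.08,0.001,-0.06,0,-0.7],[0.944,0.383,0.098,0.001,-0.069,0,-0.7],[0.944,0.383,0.098,0.001,-0.069,0,-0.7],[0.944,0.383,0.098,0.001,-0.069,0,-0.7]],
  ],
)

```text
time_s: 27.2
ee_pos: [0.5624, -0.1492, 0.2001]
eef_rot: [-3.132, 0.431, 1.469]
force: [-0.4, 0.1, -1.9]
grip_width: 0.0254
grip_force: 55.0
```

```bash
cat > chk.py <<'E'
import sys
from scan import *
np.set_printoptions(precision=4,suppress=True)
x=float(sys.argv[1]);o=get_obs();p,r=now()
print(o["time_s"],o["grip_width"],o["grip_force"])
w=p+r.apply([.106,0,.035]);d=r.apply(AIM);L=np.r_[notch(x),.059];t=(L-w)@d
print("window",w,"dist to foot of perp",t,"miss",w+t*d-L)
plan((p,r),[("fix",)+scanpose(x,wt=np.array([.106,0,.035]))[:2]])
c=camera("side")
for n,q in(("tailtopL",[-.084,.013,-.012]),("tailtopR",[-.084,-.013,-.012]),("tailbotL",[-.084,.013,.016]),("tailbotR",[-.084,-.013,.016])): print(n,np.round(proj(c,p+r.apply(q)),1))
if len(sys.argv)>2: cv2.imwrite(f"pics/{sys.argv[2]}.png",cv2.resize(c["frame"][180:430,180:480][:,:,::-1],None,fx=2.6,fy=2.4))
E
python3 chk.py .036 s8
```

```text
27.2 0.025375663341284632 54.99907851219177
window [ 0.5703 -0.0679  0.124 ] dist to foot of perp 0.06931493070499795 miss [-0.0025  0.0003  0.    ]
fix [-0.018, 0.0047, -0.0175] [-0.0012, -0.0008, 0.0007] rows 1
tailtopL [338.  260.9]
tailtopR [320.  260.5]
tailbotL [337.4 278.5]
tailbotR [319.6 278. ]
```

View pics/s8.png

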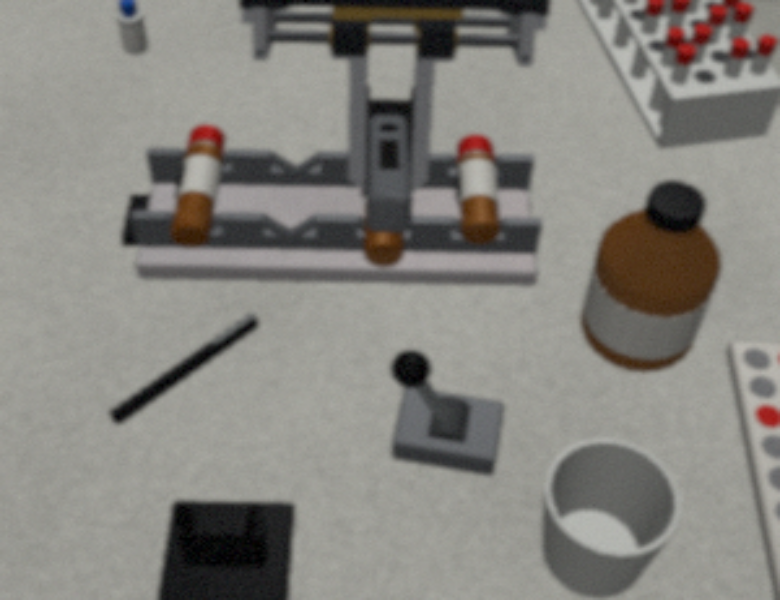

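The crop shows the scanner tail at about (388,217), which matches the predicted corners (363–411, 194–236), so it hasn't slipped. I'll fine-adjust and hold.

Request:
play_rows(
  motion=[
    [[-0.018,0.005,-0.0175,-0.001,-0.001,0.001,-0.7],[-0.018,0.005,-0.0175,-0.001,-0.001,0.001,-0.7],[-0.018,0.005,-0.0175,-0.001,-0.001,0.001,-0.7],[-0.018,0.005,-0.0175,-0.001,-0.001,0.001,-0.7],[-0.018,0.005,-0.0175,-0.001,-0.001,0.001,-0.7],[-0.018,0.005,-0.0175,-0.001,-0.001,0.001,-0.7],[-0.018,0.005,-0.0175,-0.001,-0.001,0.001,-0.7],[-0.018,0.005,-0.0175,-0.001,-0.001,0.001,-0.7],[-0.018,0.005,-0.0175,-0.001,-0.001,0.001,-0.7],[-0.018,0.005,-0.0175,-0.001,-0.001,0.001,-0.7]],
  ],
)

```text
time_s: 28.25
ee_pos: [0.5637, -0.1522, 0.2074]
eef_rot: [3.14, 0.438, 1.459]
force: [0.3, -0.2, -2.7]
grip_width: 0.026
grip_force: 55.0
```

Request:
play_rows(
  motion=[
    [[0,0,0,0,0,0,-0.7],[0,0,0,0,0,0,-0.7],[0,0,0,0,0,0,-0.7],[0,0,0,0,0,0,-0.7],[0,0,0,0,0,0,-0.7],[0,0,0,0,0,0,-0.7],[0,0,0,0,0,0,-0.7],[0,0,0,0,0,0,-0.7],[0,0,0,0,0,0,-0.7],[0,0,0,0,0,0,-0.7]],
  ],
)

```text
time_s: 29.25
ee_pos: [0.5637, -0.1523, 0.2074]
eef_rot: [3.139, 0.438, 1.459]
force: [-0.0, -0.7, -2.5]
grip_width: 0.0255
grip_force: 55.0
```

```bash
python3 chk.py .036
python3 - <<'E'
from scan import *
plan(now(),[("next",)+scanpose(-.108,wt=np.array([.106,0,.035]))[:2]])
E
```

```text
29.25 0.02553711922368139 54.99907851219177
window [ 0.5728 -0.0716  0.1307] dist to foot of perp 0.0767861396871296 miss [ 0.001  -0.0015 -0.0005]
fix [0.0048, -0.0018, 0.004] [0.0, 0.0003, -0.0007] rows 1
tailtopL [338.8 258.6]
tailtopR [320.5 258.2]
tailbotL [338.3 276.5]
tailbotR [320.3 276.1]
next [0.0021, -0.5777, 0.0039] [-0.0, 0.0003, -0.0007] rows 3
```

Request:
play_rows(
  motion=[
    [[0,-0.12,0,0,0,0,-0.7],[0,-0.25,0,0,0,0,-0.7],[0.002,-0.4,0.004,0,0,-0.001,-0.7],[0.002,-0.52,0.004,0,0,-0.001,-0.7],[0.002,-0.578,0.004,0,0,-0.001,-0.7],[0.002,-0.578,0.004,0,0,-0.001,-0.7],[0.002,-0.578,0.004,0,0,-0.001,-0.7]],
  ],
)

```text
time_s: 30.0
ee_pos: [0.4207, -0.1364, 0.2064]
eef_rot: [3.141, 0.438, 1.466]
force: [0.9, 1.2, -2.0]
grip_width: 0.026
grip_force: 55.0
```

```bash
python3 chk.py -.108 s9
python3 - <<'E'
from scan import *
plan(now(),[("next",)+scanpose(.108,wt=np.array([.106,0,.035]))[:2]])
E
```

```text
30.0 0.025980551580177674 54.999074935913086
window [ 0.4292 -0.0557  0.1297] dist to foot of perp 0.07564673575871646 miss [ 0.0003 -0.0012 -0.0004]
fix [0.001, -0.0021, 0.0014] [0.0002, 0.0003, 0.0002] rows 1
tailtopL [238.4 257. ]
tailtopR [220.3 256.7]
tailbotL [239.4 274.8]
tailbotR [221.5 274.5]
next [-0.0005, 0.8612, 0.0013] [0.0001, 0.0003, 0.0002] rows 5
```

View pics/s9.png

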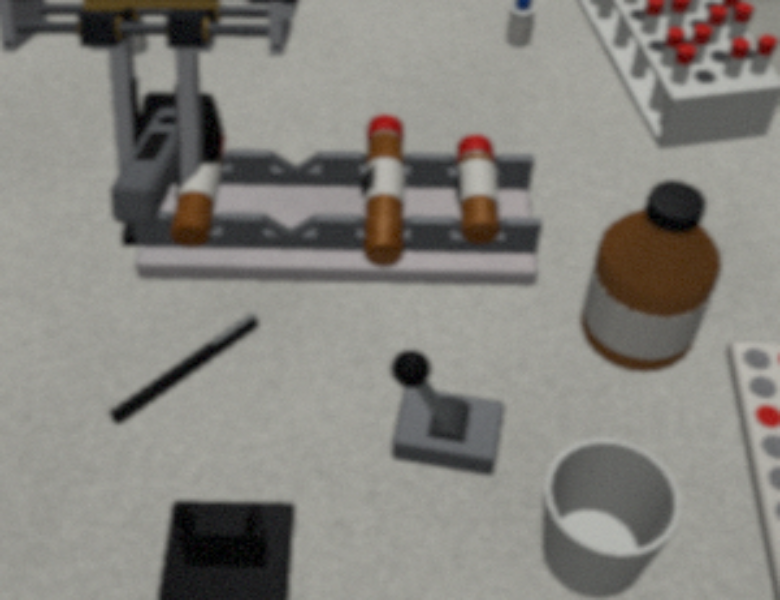

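The tail end face at about (135,202) in the crop agrees with the predicted corners (105–154, 184–228), so the scanner hasn't slipped. Holding, then moving to the third.

Request:
play_rows(
  motion=[
    [[0.001,-0.002,0.001,0,0,0,-0.7],[0.001,-0.002,0.001,0,0,0,-0.7],[0.001,-0.002,0.001,0,0,0,-0.7],[0.001,-0.002,0.001,0,0,0,-0.7],[0.001,-0.002,0.001,0,0,0,-0.7],[0.001,-0.002,0.001,0,0,0,-0.7],[0.001,-0.002,0.001,0,0,0,-0.7],[0.001,-0.002,0.001,0,0,0,-0.7],[0.001,-0.002,0.001,0,0,0,-0.7],[0.001,-0.002,0.001,0,0,0,-0.7]],
  ],
)

```text
time_s: 31.05
ee_pos: [0.4196, -0.1361, 0.2056]
eef_rot: [-3.141, 0.438, 1.466]
force: [-0.1, -0.9, -2.4]
grip_width: 0.0256
grip_force: 55.0
```

Request:
play_rows(
  motion=[
    [[0,0,0,0,0,0,-0.7],[0,0,0,0,0,0,-0.7],[0,0,0,0,0,0,-0.7],[0,0,0,0,0,0,-0.7],[0,0,0,0,0,0,-0.7],[0,0,0,0,0,0,-0.7],[0,0,0,0,0,0,-0.7],[0,0,0,0,0,0,-0.7],[0,0,0,0,0,0,-0.7],[0,0,0,0,0,0,-0.7]],
  ],
)

```text
time_s: 32.05
ee_pos: [0.4196, -0.1361, 0.2057]
eef_rot: [-3.141, 0.438, 1.466]
force: [-0.8, 0.1, -1.0]
grip_width: 0.0256
grip_force: 55.0
```

```bash
python3 chk.py -.108|head -3
```

```text
32.05 0.025571806303701476 54.99906778335571
window [ 0.428  -0.0554  0.129 ] dist to foot of perp 0.07490104615945237 miss [-0.0009 -0.0012 -0.0004]
fix [-0.0009, 0.0022, -0.0011] [-0.0, 0.0003, 0.0003] rows 1
```

Request:
play_rows(
  motion=[
    [[-0.05,0.05,-0.12,0,0,0,-0.7],[-0.1,0.15,-0.25,0,0,0,-0.7],[-0.1,0.3,-0.25,0,0,0,-0.7],[-0.1,0.48,-0.25,0,0,0,-0.7],[-0.1,0.66,-0.25,0,0,0,-0.7],[-0.08,0.8,-0.2,0,0,0,-0.7],[0,0.863,0,0,0,0,-0.7],[0,0.863,0,0,0,0,-0.7],[0,0.863,0,0,0,0,-0.7],[0,0.863,0,0,0,0,-0.7]],
  ],
)

```text
time_s: 33.1
ee_pos: [0.6342, -0.1587, 0.2079]
eef_rot: [3.14, 0.439, 1.465]
force: [-0.4, -0.2, -1.5]
grip_width: 0.0257
grip_force: 55.0
```

```bash
python3 chk.py .108 s10
python3 - <<'E'
from h import *
for n in("side","top"):
    c=camera(n)
    for x in(-.108,.036,.108): lying(c,x)
E
```

```text
33.1 0.025675060870871805 54.999035596847534
window [ 0.6429 -0.0781  0.1312] dist to foot of perp 0.07691388236332823 miss [-0.0006 -0.0002 -0.0001]
fix [0.0018, 0.0029, 0.0077] [0.0004, 0.0004, 0.0001] rows 1
tailtopL [388.8 258.6]
tailtopR [370.5 258.3]
tailbotL [387.6 276.5]
tailbotR [369.6 276.2]
notch -0.108 n 428 Y [-0.0618  0.053 ] ztop 0.0754 Xtop 0.0001 redY 0.044 labelY [-0.0221  0.0402]
notch 0.036 n 570 Y [-0.0774  0.0685] ztop 0.0754 Xtop -0.0013 redY 0.06 labelY [-0.0225  0.0427]
notch 0.108 n 235 Y [-0.0529 -0.0242] ztop 0.0751 Xtop -0.002 redY  labelY [-0.0223  0.0048]
notch -0.108 n 0 Y  ztop  Xtop  redY  labelY 
notch 0.036 n 26 Y [0.0647 0.0709] ztop 0.0776 Xtop 0.0019 redY 0.068 labelY 
notch 0.108 n 0 Y  ztop  Xtop  redY  labelY
```

Request:
play_rows(
  motion=[
    [[0.002,0.003,0.006,0,0,0,-0.7],[0.002,0.003,0.006,0,0,0,-0.7],[0.002,0.003,0.006,0,0,0,-0.7],[0.002,0.003,0.006,0,0,0,-0.7],[0.002,0.003,0.006,0,0,0,-0.7],[0.002,0.003,0.006,0,0,0,-0.7],[0.002,0.003,0.006,0,0,0,-0.7],[0.002,0.003,0.006,0,0,0,-0.7],[0.002,0.003,0.006,0,0,0,-0.7],[0.002,0.003,0.006,0,0,0,-0.7]],
  ],
)

```text
time_s: 34.25
ee_pos: [0.6349, -0.159, 0.2039]
eef_rot: [-3.141, 0.438, 1.466]
force: [-0.3, -0.4, -1.7]
grip_width: 0.0256
grip_force: 55.0
```

Request:
play_rows(
  motion=[
    [[0,0,0,0,0,0,-0.7],[0,0,0,0,0,0,-0.7],[0,0,0,0,0,0,-0.7],[0,0,0,0,0,0,-0.7],[0,0,0,0,0,0,-0.7],[0,0,0,0,0,0,-0.7],[0,0,0,0,0,0,-0.7],[0,0,0,0,0,0,-0.7],[0,0,0,0,0,0,-0.7],[0,0,0,0,0,0,-0.7]],
  ],
)

```text
time_s: 35.25
ee_pos: [0.6349, -0.159, 0.2039]
eef_rot: [-3.141, 0.438, 1.466]
force: [-0.3, -0.8, -1.1]
grip_width: 0.0257
grip_force: 55.0
```

```bash
python3 chk.py .108|head -3;  python3 - <<'E'
from scan import *
G=np.array([.4427,-.3745,.076]);r=down(1.4645,0);s=now()
m=R.concatenate([s[1],r]).mean()
plan(s,[("mid",[.54,-.26,.25],m),("above",G+[0,0,.1],r),("down",G,r)])
E
```

```text
35.25 0.025722412520369418 54.999107122421265
window [ 0.6433 -0.0783  0.1273] dist to foot of perp 0.073232205214061 miss [-0.0005 -0.0016 -0.0006]
fix [-0.0043, 0.0002, -0.0071] [-0.0, 0.0003, 0.0003] rows 1
mid [-0.4779, -0.3352, 0.0207] [-0.0, 0.0349, 0.0001] rows 3
above [-0.4203, -0.3385, 0.397] [-0.0001, 0.0349, 0.0001] rows 4
down [-0.0, -0.0001, 0.4] [0.0, -0.0, 0.0] rows 3
```

Request:
play_rows(
  motion=[
    [[-0.12,-0.08,-0.1,0,0.005,0,-0.7],[-0.25,-0.17,-0.1,0,0.012,0,-0.7],[-0.37,-0.25,-0.05,0,0.022,0,-0.7],[-0.478,-0.335,0.02,0,0.035,0,-0.7],[-0.478,-0.335,0.02,0,0.035,0,-0.7],[-0.478,-0.335,0.02,0,0.035,0,-0.7]],
  ],
)

```text
time_s: 35.9
ee_pos: [0.5395, -0.2609, 0.2505]
eef_rot: [-3.141, 0.219, 1.464]
force: [0.6, -0.6, -1.7]
grip_width: 0.0261
grip_force: 55.0
```

Request:
play_rows(
  motion=[
    [[-0.1,-0.08,0.08,0,0.008,0,-0.7],[-0.2,-0.16,0.17,0,0.016,0,-0.7],[-0.3,-0.24,0.26,0,0.025,0,-0.7],[-0.42,-0.338,0.35,0,0.035,0,-0.7],[-0.42,-0.338,0.397,0,0.035,0,-0.7],[-0.42,-0.338,0.397,0,0.035,0,-0.7],[-0.42,-0.338,0.397,0,0.035,0,-0.7]],
  ],
)

```text
time_s: 36.6
ee_pos: [0.4441, -0.3732, 0.1764]
eef_rot: [-3.141, -0.001, 1.468]
force: [0.3, -0.5, -2.3]
grip_width: 0.0256
grip_force: 55.0
```

Run:
```python
from scan import *
np.set_printoptions(precision=4,suppress=True)
G=np.array([.4427,-.3745,.076]);r=down(1.4645,0);s=now();print(s[0],get_obs()["eef_rot"],get_obs()["grip_width"])
plan(s,[("down",G,r)])
c=camera("side");p,q=s
for n,t in(("tailtopL",[-.084,.013,-.012]),("tailtopR",[-.084,-.013,-.012]),("tailbotL",[-.084,.013,.016]),("tailbotR",[-.084,-.013,.016])): print(n,np.round((np.array(proj(c,p+q.apply(t)))-[120,200])*2,1))
w=cloud(c);d=q.inv().apply(w-p);top=(d[...,0]>-.08)&(d[...,0]<-.03)&(abs(d[...,1])<.009)&(d[...,2]>-.03)&(d[...,2]<.005)
f=np.polyfit(d[top][:,0],d[top][:,2],1);print("handle top slope deg",np.degrees(f[0]),"z at x=-.05",np.polyval(f,-.05),top.sum())
end=(abs(d[...,1])<.02)&(d[...,2]>-.015)&(d[...,2]<.012)&(d[...,0]<-.03)&(d[...,0]>-.12);print("tail x min",np.percentile(d[end][:,0],[1,3]),"expect -.084")
cv2.imwrite("pics/s11.png",cv2.resize(c["frame"][200:480,120:470][:,:,::-1],None,fx=2,fy=2))
```

```text
[ 0.4441 -0.3732  0.1764] [-3.1406 -0.0009  1.4676] 0.02564120694184278
down [-0.006, -0.0048, 0.4015] [-0.0002, -0.0001, 0.0005] rows 3
tailtopL [271.9 510.8]
tailtopR [226.4 509.9]
tailbotL [276.5 527.6]
tailbotR [232.7 526.8]Traceback (most recent call last):
  File "<stdin>", line 7, in <module>
  File "scipy/spatial/transform/_rotation.pyx", line 2580, in scipy.spatial.transform._rotation.Rotation.apply
ValueError: Expected input of shape (3,) or (P, 3), got (480, 640, 3).
```

Run:
```python
from scan import *
np.set_printoptions(precision=4,suppress=True)
c=camera("side");p,q=now()
w=cloud(c).reshape(-1,3);w=w[np.isfinite(w[:,0])];d=q.inv().apply(w-p);top=(d[...,0]>-.08)&(d[...,0]<-.03)&(abs(d[...,1])<.009)&(d[...,2]>-.03)&(d[...,2]<.005)
f=np.polyfit(d[top][:,0],d[top][:,2],1);print("handle top slope deg",np.degrees(f[0]),"z at x=-.05",np.polyval(f,-.05),top.sum())
end=(abs(d[...,1])<.02)&(d[...,2]>-.015)&(d[...,2]<.012)&(d[...,0]<-.03)&(d[...,0]>-.12);print("tail x min",np.percentile(d[end][:,0],[1,3]),"expect -.084")
```

```text
handle top slope deg -1.422814431837379 z at x=-.05 -0.011598818899682558 650
tail x min [-0.0839 -0.0836] expect -.084
```

The scanner is still true in the grip: handle top at -11.6 mm and tail at -84 mm, as expected. Lowering it into the stand.

Request:
play_rows(
  motion=[
    [[-0.006,-0.005,0.1,0,0,0,-0.7],[-0.006,-0.005,0.2,0,0,0.0005,-0.7],[-0.006,-0.005,0.28,0,0,0.0005,-0.7],[-0.006,-0.005,0.33,0,0,0.0005,-0.7],[-0.006,-0.005,0.37,0,0,0.0005,-0.7],[-0.006,-0.005,0.39,0,0,0.0005,-0.7],[-0.006,-0.005,0.4,0,0,0.0005,-0.7],[-0.006,-0.005,0.4,0,0,0.0005,-0.7],[-0.006,-0.005,0.4,0,0,0.0005,-0.7]],
  ],
)

```text
time_s: 37.6
ee_pos: [0.442, -0.3748, 0.0764]
eef_rot: [-3.141, -0.002, 1.463]
force: [2.2, 6.1, -4.9]
grip_width: 0.0256
grip_force: 55.0
```

Request:
play_rows(
  motion=[
    [[0,0,0,0,0,0,0],[0,0,0,0,0,0,0],[0,0,0,0,0,0,0.3],[0,0,0,0,0,0,0.3],[0,0,-0.08,0,0,0,0.3],[0,0,-0.18,0,0,0,0.3],[0,0,-0.3,0,0,0,0.3],[0,0,-0.45,0,0,0,0.3],[0,0,-0.65,0,0,0,0.3],[0,0,-0.8,0,0,0,0.3]],
  ],
)

```text
time_s: 38.6
ee_pos: [0.4416, -0.376, 0.2794]
eef_rot: [3.14, 0.0, 1.462]
force: [0.2, -0.1, -0.5]
grip_width: 0.0611
grip_force: 0.0
```

Request:
play_rows(
  motion=[
    [[0.06,0.1,0,0,0,0,-1],[0.12,0.2,0,0,0,0,-1],[0.18,0.3,0,0,0,0,-1],[0.18,0.3,0,0,0,0,-1],[0.18,0.3,0,0,0,0,-1]],
  ],
)

```text
time_s: 39.1
ee_pos: [0.5211, -0.3392, 0.2759]
eef_rot: [-3.14, -0.001, 1.463]
force: [-0.3, -0.8, -0.6]
grip_width: 0.0243
grip_force: 0.0
```

Run:
```python
from kin import *
np.set_printoptions(precision=4,suppress=True)
print(now()[0],get_obs()["eef_rot"])
def loc(w,c0,yaw,hx,hy,z0,z1):
    p=w.reshape(-1,3);p=p[np.isfinite(p[:,0])];d=p[:,:2]-c0;e=np.array([np.cos(yaw),np.sin(yaw)])
    x=d@e;y=d@[-e[1],e[0]];k=(abs(x)<hx)&(abs(y)<hy)&(p[:,2]>z0)&(p[:,2]<z1);return p[k],x[k],y[k]
c=camera("side");w=cloud(c);w0=cloud(dict(np.load("pics/side0.npz")))
for a in(w0,w):
    p,x,y=loc(a,np.array([.4447,-.3632]),np.radians(83.95),.11,.03,.075,.1);k=(x<.02)
    f=np.polyfit(x[k],y[k],1);g=np.polyfit(x[k],p[k][:,2],1);print("scan",x.min(),x.max(),f,g)
    # dark knob of the switch
f=c["frame"];V=f.max(2)
for a,z0,z1 in((w,.08,.11),):
    m=(abs(w[...,0]-.6)<.08)&(abs(w[...,1]+.247)<.06)&(w[...,2]>.075)&(V<60);print("knob",m.sum(),w[m].mean(0),w[m].min(0),w[m].max(0))
    l=(abs(w[...,0]-.6)<.08)&(abs(w[...,1]+.247)<.06)&(w[...,2]>.04)&(w[...,2]<.075);print("stem",l.sum(),w[l].mean(0))
    b=(abs(w[...,0]-.6)<.08)&(abs(w[...,1]+.247)<.06)&(w[...,2]>.02)&(w[...,2]<.032);print("block",rect(w[b]),np.percentile(w[b][:,2],[10,50,90]))
cv2.imwrite("pics/s12.png",cv2.resize(f[200:480,180:460][:,:,::-1],None,fx=2,fy=2))
```

```text
[ 0.5211 -0.3392  0.2759] [-3.1404 -0.0014  1.4634]
scan -0.09006249584091662 0.0865537446760724 [-0.0109 -0.0002] [0.0174 0.0873]
scan -0.08992184170162097 0.08681383462827996 [-0.0099 -0.0007] [0.0167 0.0872]
knob 509 [ 0.5407 -0.2811  0.4329] [ 0.52   -0.3068  0.0844] [ 0.5788 -0.2345  0.5678]
stem 86 [ 0.5883 -0.2499  0.0573]
block (597.7, -249.6, 50.9, 69.9, 73.52) [0.0227 0.0248 0.027 ]
```

View pics/s12.png

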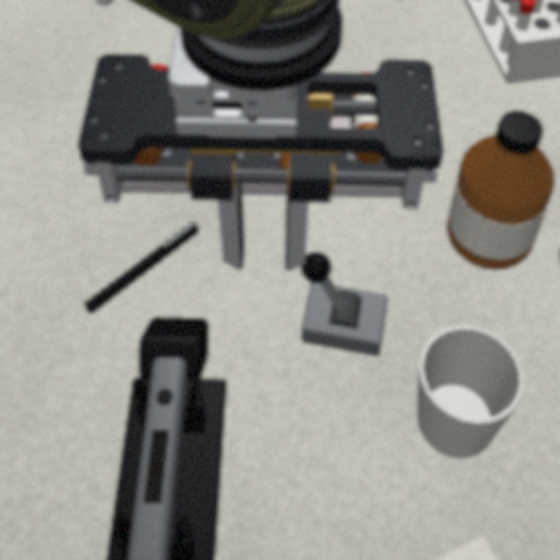

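The scanner is back within 0.5 mm of its original pose. The crop shows the switch knob at (316,267), still leaning to the off side. Next I'll plan the push.

Run:
```python
from kin import *
s=now();B=np.array([.598,-.2493]);u=np.array([.959,-.284]);r=down(np.radians(73.5),0)
P=lambda k,z:np.r_[B+k*u,z]
print(ik(P(.012,.08),r,[-.5,.6,1.5,0,1,-.3])[0])
plan(s,[("above",P(-.075,.18),r),("low",P(-.075,.08),r),("touch",P(-.050,.08),r),("push",P(.012,.08),r)])
```

```text
[-4.48708513e-01  6.79940682e-01  1.30994829e+00  5.92350352e-13
  1.15170369e+00 -1.60729187e-01]
above [0.4452, -0.0262, 0.3849] [-0.0002, -0.0002, 0.0286] rows 3
low [-0.0001, -0.0, 0.4] [0.0, -0.0, 0.0] rows 2
touch [0.0, 0.1, -0.0] [0.0, -0.0, 0.0] rows 1
push [0.0, 0.248, 0.0] [0.0, -0.0, 0.0] rows 2
```

Request:
play_rows(
  motion=[
    [[0.445,-0.026,0.385,0,0,0.0286,-1],[0.445,-0.026,0.385,0,0,0.0286,-1],[0.445,-0.026,0.385,0,0,0.0286,-1],[0.445,-0.026,0.385,0,0,0.0286,-1],[0.445,-0.026,0.385,0,0,0.0286,-1],[0.445,-0.026,0.385,0,0,0.0286,-1]],
  ],
  grip_force=20,
)

```text
time_s: 39.75
ee_pos: [0.5267, -0.2292, 0.1814]
eef_rot: [3.14, -0.001, 1.282]
force: [-0.0, -0.1, -0.6]
grip_width: 0.0008
grip_force: 0.0
```

Request:
play_rows(
  motion=[
    [[0,0,0.1,0,0,0,-1],[0,0,0.2,0,0,0,-1],[0,0,0.3,0,0,0,-1],[0,0,0.4,0,0,0,-1],[0,0,0.4,0,0,0,-1]],
  ],
)

```text
time_s: 40.25
ee_pos: [0.5253, -0.2284, 0.078]
eef_rot: [-3.137, -0.002, 1.281]
force: [-0.1, -0.5, 0.1]
grip_width: 0.0001
grip_force: 0.0
```

Request:
play_rows(
  motion=[
    [[0,0.05,0,0,0,0,-1],[0,0.1,0,0,0,0,-1],[0,0.14,0,0,0,0,-1],[0,0.18,0,0,0,0,-1],[0,0.22,0,0,0,0,-1],[0,0.25,0,0,0,0,-1],[0,0.28,0,0,0,0,-1],[0,0.3,0,0,0,0,-1]],
  ],
)

```text
time_s: 41.05
ee_pos: [0.5989, -0.2495, 0.0806]
eef_rot: [-3.141, -0.001, 1.283]
force: [-0.5, -0.6, -0.9]
grip_width: 0.0003
grip_force: 0.5
```

```bash
cat > sw.py <<'E'
from h import *
np.set_printoptions(precision=4,suppress=True)
B=np.array([.598,-.2493]);u=np.array([.959,-.284])
o=get_obs();print("tcp u",(o["ee_pos"][:2]-B)@u,o["ee_pos"],"F",o["force"],o["grip_width"])
for n in("side","top"):
    c=camera(n);w=cloud(c);V=c["frame"].max(2);d=w[...,:2]-B;U=d@u;Q=d@[.284,.959]
    m=(abs(U)<.08)&(abs(Q)<.025)&(w[...,2]>.075)&(w[...,2]<.115)&(V<45)
    l=(abs(U)<.06)&(abs(Q)<.012)&(w[...,2]>.04)&(w[...,2]<.07)
    print(n,"knob",m.sum(),np.median(U[m]) if m.any() else "",w[m].mean(0) if m.any() else "","stem U",np.median(U[l]) if l.any() else "",l.sum())
E
python3 sw.py
```

```text
tcp u 0.0009073730519503062 [ 0.5989 -0.2495  0.0806] F [-0.4541 -0.6222 -0.919 ] 0.00025857005305686106
side knob 132 0.025585142396017696 [ 0.6211 -0.2613  0.0946] stem U 0.009529093954854805 72
top knob 0   stem U 0.0017221136389281477 4
```

Request:
play_rows(
  motion=[
    [[0,0.006,0,0,0,0,-1],[0,0.012,0,0,0,0,-1],[0,0.018,0,0,0,0,-1],[0,0.018,0,0,0,0,-1]],
  ],
)

```text
time_s: 41.55
ee_pos: [0.6027, -0.2502, 0.0799]
eef_rot: [-3.14, -0.001, 1.283]
force: [-0.3, 0.6, -1.5]
grip_width: 0.0005
grip_force: 0.2
```

```bash
python3 sw.py
```

```text
tcp u 0.00480121570361768 [ 0.6027 -0.2502  0.0799] F [-0.3284  0.5979 -1.4942] 0.0005444937638048993
side knob 135 0.030018958597261863 [ 0.6254 -0.2627  0.0928] stem U 0.011664755736691736 81
top knob 0   stem U 0.004882653790671446 4
```

Request:
play_rows(
  motion=[
    [[0,0.006,0,0,0,0,-1],[0,0.012,0,0,0,0,-1],[0,0.018,0,0,0,0,-1],[0,0.018,0,0,0,0,-1]],
  ],
)

```text
time_s: 42.05
ee_pos: [0.6055, -0.251, 0.0797]
eef_rot: [-3.136, -0.002, 1.283]
force: [-16.8, 5.0, 7.4]
grip_width: 0.0005
grip_force: 8.4
```

```bash
python3 sw.py
```

```text
tcp u 0.007707072657180314 [ 0.6055 -0.251   0.0797] F [-16.7799   5.0481   7.3563] 0.0005021754250242177
side knob 135 0.03234003188515974 [ 0.6274 -0.2634  0.0915] stem U 0.01210988819749616 75
top knob 0   stem U 0.007789823112586193 3
```

The lever has reached its end stop (17 N), so the rocker is on. Backing off, then raising clear.

Request:
play_rows(
  motion=[
    [[0,-0.06,0,0,0,0,-1],[0,-0.14,0,0,0,0,-1],[0,-0.24,0,0,0,0,-1],[0,-0.24,-0.15,0,0,0,-1],[0,-0.24,-0.35,0,0,0,-1],[0,-0.24,-0.55,0,0,0,-1],[-0.2,-0.4,-0.7,0,0,0,-1],[-0.4,-0.5,-0.7,0,0,0,-1],[-0.6,-0.6,-0.7,0,0,0,-1],[-0.8,-0.6,-0.7,0,0,0,-1]],
  ],
)

```text
time_s: 43.15
ee_pos: [0.4192, -0.3745, 0.2557]
eef_rot: [3.141, -0.0, 1.284]
force: [0.8, -1.0, -0.2]
grip_width: 0.0004
grip_force: 0.0
```

Request:
play_rows(
  motion=[
    [[-0.3,0,0,0,0,0,-1],[-0.3,0,0,0,0,0,-1],[-0.3,0,0,0,0,0,-1],[-0.3,0,0,0,0,0,-1]],
  ],
)

```text
time_s: 43.55
ee_pos: [0.3994, -0.4455, 0.254]
eef_rot: [-3.141, -0.002, 1.282]
force: [0.6, -0.3, 0.2]
grip_width: 0.0004
grip_force: 0.0
```

```bash
python3 sw.py
python3 - <<'E'
from h import *
t=camera("top");s=camera("side")
for c in(t,s):
    for x in(-.108,.036,.108): lying(c,x)
a,b=t["frame"],s["frame"]
cv2.imwrite("pics/end.png",cv2.resize(np.vstack([a[60:360],b[100:480]])[:,:,::-1],(560,595)))
E
```

```text
tcp u -0.13470860030329862 [ 0.3994 -0.4455  0.254 ] F [ 0.5967 -0.2966  0.2368] 0.0004273768125142494
side knob 129 0.0325554654672511 [ 0.6277 -0.2634  0.0917] stem U 0.015480528813795033 77
top knob 119 0.031220332291566583 [ 0.6289 -0.2562  0.0928] stem U 0.014510501296622444 57
notch -0.108 n 500 Y [-0.0602  0.0533] ztop 0.0771 Xtop -0.0003 redY 0.045 labelY [-0.0221  0.0148]
notch 0.036 n 678 Y [-0.0752  0.0695] ztop 0.0766 Xtop -0.0009 redY 0.062 labelY [-0.0219  0.0162]
notch 0.108 n 366 Y [-0.0511  0.0473] ztop 0.0767 Xtop -0.0015 redY 0.038 labelY [-0.0201  0.0166]
notch -0.108 n 422 Y [-0.0617  0.0534] ztop 0.0756 Xtop -0.0001 redY 0.044 labelY [-0.0227  0.0234]
notch 0.036 n 574 Y [-0.0773  0.0689] ztop 0.0751 Xtop -0.0011 redY 0.06 labelY [-0.0247  0.0425]
notch 0.108 n 350 Y [-0.0536  0.0465] ztop 0.0749 Xtop -0.0015 redY 0.037 labelY [-0.0221  0.0196]
```

View pics/end.png

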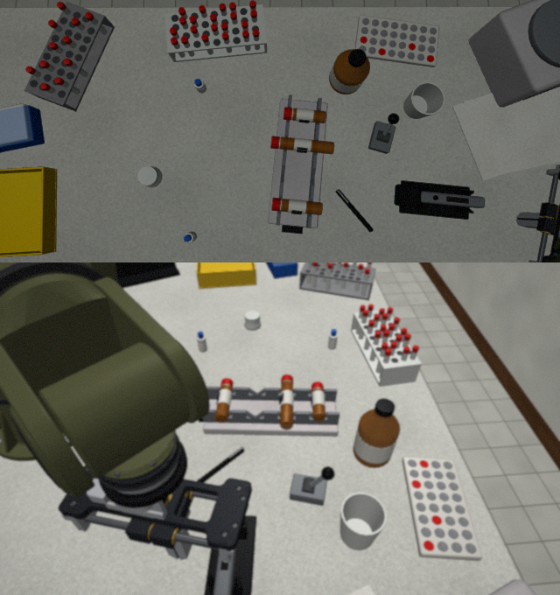

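The final picture shows three bottles across both rails at (300,205), (300,145) and (304,115). The scanner is in its stand at (440,198), the lever leans to the on side at (393,118), and the other things are where they were. Handing in.

```bash
python3 -c "
from station import workorder
print(workorder.hand_in())"
```

```text
the job is handed in; nothing more can be done
None
```

I laid the three bottles present (148, 116 and 100 mm) in the cradle, scanned them longest to shortest, put the scanner back in its stand, switched the rocker on, and handed the job in; hand-in returned no verdict.

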